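Load the gang welding fixture with axle ends and latch it

TASK

Load the welding fixture: turn its latch fully aside and swing the hold-down bar up and right over until it rests back, then lay every axle end from the bench in a pocket of its own, lug in the wide end, flat and square on the pocket floor, carrying each one level by gripping it at its balance point. Then swing the bar down onto them and turn the latch back over it; leave the hammer, wire brush, V-block and spray can alone.

Things in the scene. Friction and masses are not known exactly. Their poses are not given: they have to be found in the camera images.
- fixture: gang welding fixture, fixed: steel base plate 12 mm thick, 330 mm wide, from x = -125 to +110 mm, with aluminium locator blocks (tops 26 mm above the bench, 4 mm 45-degree lead-ins) forming four T-shaped pockets 66 mm apart. Origin on the bench under the middle of the pockets; x along the pockets from wide to narrow end, y across the row, z up. Hinge posts at (85, +-158) mm, 64 mm high
- pocket1 (a point): pocket 1 (at the fixture's -y end), centre of its floor, 12 mm above the bench; a seated part's origin lies here, its x along the fixture's x, with 2 mm play each way. From here, in fixture axes: wide end for the lug 50 mm wide, x = -81 to -46 mm; narrow channel for the tube 30 mm wide, x = +15 to +81; end walls at -81 and +81; no blocks from -46 to +15 (room for fingers)
- pocket2 (a point): pocket 2, the next one in fixture +y; as pocket 1
- pocket3 (a point): pocket 3, the next one in fixture +y; as pocket 1
- pocket4 (a point): pocket 4, the next one in fixture +y; as pocket 1
- bar (a joint): angle of the hold-down bar, a 0.5 kg steel frame hinged on the side posts: 0 = down across all four lugs (underside 1 mm above seated parts); grows as its front swings up and over; stop at 1.8 rad. Past 1.6 it falls back and rests on the stop by its weight, below that it falls shut. Raised, it stands at fixture x above 75 mm, its two arms at y = +-147 mm. Starts down
- bar_grip (a point): middle of the bar's grip rod (12 mm thick, along fixture y, free for 70 mm), 200 mm from the hinge axis; with the bar down it is 55 mm above the bench, in front of the crossbar (24 wide, 12 thick, 302 mm long, middle 147 mm from the hinge axis) with 35 mm free between. Round: it can turn between the fingers while they keep pointing down
- bar_hinge (a point): middle of the bar's hinge axis, which runs along fixture y, 55 mm above the bench; fixture (85, 0) mm
- latch (a joint): angle of the swing latch on a vertical post in front of the bar: 0 = its strap (50 x 14 x 10 mm) points to fixture +x over the crossbar and locks it, its handle to fixture +y. Grows anticlockwise from above; stops at 0 and 1.5 rad; above 0.9 the strap clears the bar, above 1.2 also the mouth of pocket 4. Stays where left (0.08 N m friction). Runs against the bar if that is not down. Starts at 0 to 0.15
- latch_knob (a point): grip point on the latch's knob, an upright black cylinder 18 mm thick, 65 to 115 mm above the bench, at the end of the handle 60 mm from the pivot; this point is 103 mm above the bench
- latch_pivot (a point): on the latch's vertical turning axis, 63 mm above the bench; fixture (-112, 76) mm
- leg1: swingarm axle end, bare aluminium, 0.25 to 0.4 kg: box tube 120 long, 26 wide, 36 mm tall with a solid lug 38 long, 46 wide, 36 mm tall welded to one end, undersides flush. Origin: centre of underside at half length; x along it to the tube's open end, z up: lug x = -79 to -41 mm, tube -41 to +79. Balances at x = -23 mm, on the tube 18 mm from the lug. Starts upright on the bench; may be absent
- leg2: as leg1
- leg3: as leg1
- leg4: as leg1
- hammer: hammer lying on the bench, a bystander
- wire_brush: wire brush lying on the bench, a bystander
- v_block: grey V-block 100 x 60 x 50 mm, a bystander
- spray_can: plain white spray can with grey cap, 165 mm tall, 54 mm thick, upright, a bystander; origin under it
Not all that is in view belongs to the job. What is shaped like the leg1 but brown, green or red is not meant.

How it is judged:
By the outcome, as a careful person would: the job done as asked, in the order asked, and still so for the second after the job is handed in, with the robot touching nothing.
Of leg1, leg2, leg3, leg4 only 2 to 4 are there at a start; the rules pass over those that are not, and their reading is None.
At some moment in a run one of leg1, leg2, leg3, leg4 may be knocked a few centimetres aside while the robot is not near it.
It also fails if it takes over 210 s, if anything falls off the work surface, if the arm or the gripper's body presses on something with over 40 N, if the wrist force passes 120 N, or if a joint passes its speed limit or range.

ROBOT

A 7-joint arm with a two-finger parallel gripper is mounted at the origin on the work surface. World frame = base frame: x ahead of the robot, y to its left, z up, the work surface at z = 0. Lengths are in mm, angles in degrees, forces in N, time in s.
With the tool pointing down it reaches from about 400 to 900 mm from the base axis. Payload 5.6 kg.
Tool frame: the origin (TCP) lies at the centre of the arm's flange, where the gripper is bolted on; the fingertips stand 190 mm ahead of it and the grasp point (between the pads) lies 171 mm ahead of it; z points along the fingers, y is the direction in which the jaws open and shut (so a half turn about z gives the same grasp; the last joint's range is limited). The gripper opens to 92 mm and grips with 3 to 60 N. Pads are 20 mm wide; open, the fingers measure 128 mm over their backs; the gripper's body (75 mm by 189 mm) begins 69 mm behind the grasp point.
Start: joints at [61.077, 26.786, -0.665, 91.828, 0.344, 61.387, -3.226], TCP at [289.58, -581.932, 404.692] pointing down, gripper open.
Joint ranges: [-144.91, 144.91], [-17.63, 115.5], [-89.93, 88.59], [15.96, 139.68], [-74.01, 254.01], [8.47, 105.57], [-167.45, 167.45]. Speed limits (degrees/s): [147.25, 147.25, 180, 180, 180, 180, 180].

INTERFACE

Orientations are given as [roll, pitch, yaw] about the fixed x, y, z axes, in that order (R = Rz(yaw) Ry(pitch) Rx(roll)).
In Python, from rig import robot gives the robot as it stands.
- The arm moves only by the tool play_rows, never from a script. Its argument "steps" is a list of rows, each a list of 5 numbers: the opening, from 0 (shut) to 1 (fully open), then the shift along the tool's x, y, z in mm, then the turn about the tool's z in degrees. In form: [[claw, x, y, z, twist], ...]. A call has 1 to 20 rows; each row shifts and turns the commanded pose from where the row before left it, along the tool's axes as they then stand; what a row does not reach is not made up. A row lasts 1/10 s, in which the tool goes at most 50 mm and 8.59 degrees, less where a joint would pass 70% of its speed; a pose out of reach is approached as far as the arm can. A call is refused whole if a number of a shift passes 50 or a number of a turn 8.59, either way. A call with a gripper value outside its range is refused whole. The fingers move at their own pace and stop on an object; "newtons" is the grip in N (left out, the last holds). Time passes only in rows, so rows that do not move let the fingers close. It gives the time, the measured TCP pose, the force and the opening at its end, in the units of the state.
- robot.get_obs(): the state, without advancing time (a new reading comes with each control period).
- robot.capture(name): name is "side" or "top" or "wrist"; returns (picture, depth): 400x640x3 uint8, blue, green, red; 400x640 float32, mm along the optical axis (not along the pixel's ray), 0 where there is no reading.
- robot.camera_params(name): a dict with "intrinsics" (3x3 intrinsics, pixels), "R" (3x3) and "t" (3): a world point X has camera coordinates R X + t; the wrist camera has in their place "hand_eye" (4x4, takes a point from camera to tool coordinates, whose origin is the TCP and whose axes are the flange's). Camera axes: x right, y down, z forward; pixel columns grow to the right and rows downward; lengths in mm; the calibration is good to about 2 mm. A picture is of the moment at which its call begins: read the wrist's pose just before it. camera_params takes no time and is no camera call.
- robot.hand_in(): hands the job in, once; it reports no verdict.
The state is a dict: "time_s": time; "q": joint angles; "dq": joint speeds; "tau": joint torques, N m; "tool_pos": TCP position; "ee_rot": TCP orientation; "wrist_force": force on the tool from outside, world axes, zero at the start; "torque": the same for the moment, N m; "opening": finger opening in mm.
Only numpy, scipy, OpenCV 4.12 (cv2) and the standard library are available. Lean on these libraries where they do the work, as an engineer would, in place of code of your own. Each camera call takes 0.05 s, during which the arm holds its last target.

## Working session

There is one attempt and no reset: what is moved stays moved. The work goes in short steps, Python scripts to look and compute and a tool call to move; the robot and the scene stay as the last step left them, time stands still between calls to the robot, and variables do not carry over. Pictures are saved under pics/ and viewed, and the job is handed in when it is done.

Besides the shell and the picture viewer there is one more tool, called after ">>>" by a JSON object that holds its "api" and its "payload", one argument or row to a line. play_rows: Moves the arm, as the interface text tells. Its arguments: {"type":"object","properties":{"steps":{"type":"array"},"newtons":{"type":"number"}},"required":["steps"]}

```bash
ls; mkdir -p pics
python3 - <<'E'
from rig import robot
import cv2
o=robot.get_obs(); print({k:(v if not hasattr(v,'tolist') else v) for k,v in o.items()})
for n in ("top","side","wrist"):
    p,d=robot.capture(n); cv2.imwrite(f"pics/{n}0.png",p)
    import numpy as np; np.savez(f"pics/{n}0.npz",p=p,d=d); print(n,robot.camera_params(n))
E
```

```text
pics
{'time_s': 0.0, 'q': array([61.07733568, 26.83752271, -0.66769103, 91.88175894,  0.34292905,
       61.38649342, -3.22631491]), 'dq': array([-0.01951604, -0.04148365, -0.05781003, -0.04300281,  0.13033414,
        0.043893  ,  0.08006167]), 'tau': array([-1.57020304e-04, -5.20566165e+01, -1.24612314e-02, -2.43749034e+01,
       -5.66188304e-02,  1.73073937e-02,  1.96550104e-04]), 'tool_pos': array([ 289.48175608, -581.69517275,  403.71676345]), 'ee_rot': array([-1.79896353e+02,  5.15856261e-03,  2.64569093e+01]), 'wrist_force': array([ 0.18920854, -1.05779592,  0.41565143]), 'torque': array([ 0.02894019,  0.02298731, -0.03970791]), 'opening': 92.16808238432738}
top {'intrinsics': array([[445.15521055,   0.        , 324.9590261 ],
       [  0.        , 445.15521055, 192.07985677],
       [  0.        ,   0.        ,   1.        ]]), 'R': array([[ 0.00876415, -0.99987389,  0.01324354],
       [-0.98928845, -0.01059971, -0.14558852],
       [ 0.14571054, -0.01182572, -0.98925659]]), 't': array([ -69.7227932 ,  528.74311932, 1251.96654853])}
side {'intrinsics': array([[484.83464517,
[... 173 characters left out ...]
 0.00766201],
       [-0.22270091,  0.47012593, -0.85404093],
       [ 0.35226572, -0.77804465, -0.52014938]]), 't': array([ 434.44863848,  201.77954108, 1179.4966823 ])}
wrist {'intrinsics': array([[303.71419503,   0.        , 321.03987792],
       [  0.        , 303.71419503, 199.81935417],
       [  0.        ,   0.        ,   1.        ]]), 'hand_eye': array([[ 7.95241547e-05, -9.62642513e-01, -2.70775527e-01,
         7.66584837e+01],
       [ 9.99999992e-01,  4.98932460e-05,  1.16313297e-04,
         9.97642279e-01],
       [-9.84582550e-05, -2.70775534e-01,  9.62642509e-01,
         2.06100690e+01],
       [ 0.00000000e+00,  0.00000000e+00,  0.00000000e+00,
         1.00000000e+00]])}
```

View pics/top0.png

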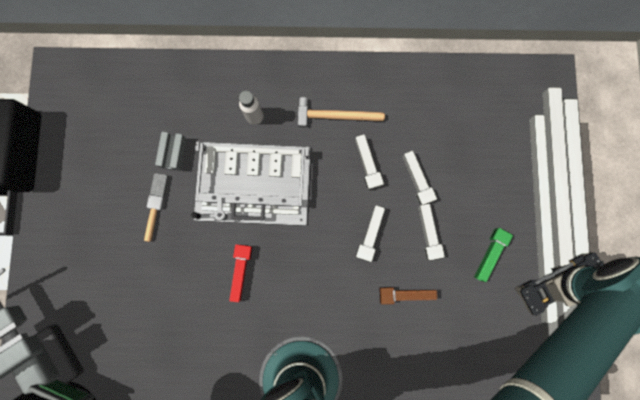

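View pics/side0.png

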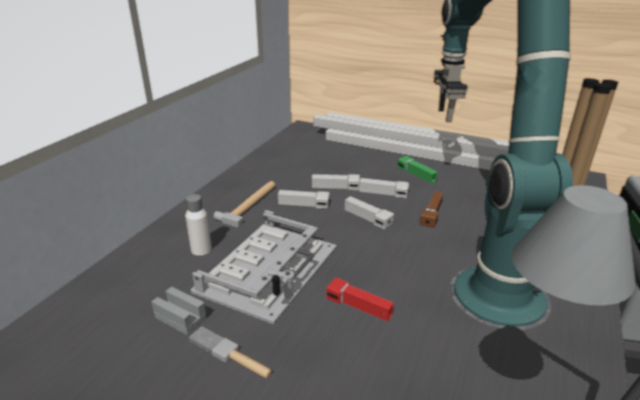

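View pics/wrist0.png

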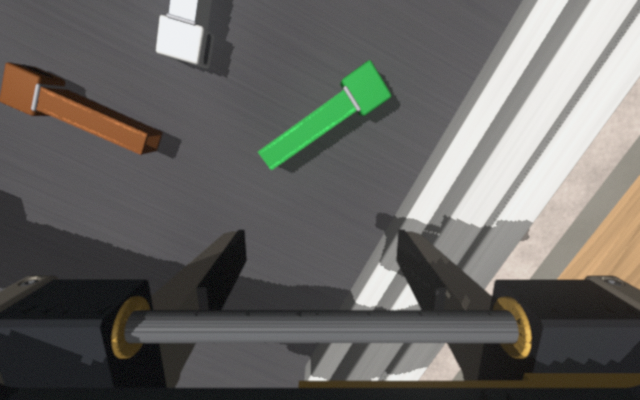

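```bash
cat > h.py <<'E'
import numpy as np, cv2
from scipy.spatial.transform import Rotation as Ro
from rig import robot
def cam(n,obs=None):
    c=robot.camera_params(n)
    K=c["intrinsics"]
    if n=="wrist":
        T=np.eye(4);T[:3,:3]=Ro.from_euler("xyz",obs["ee_rot"],degrees=True).as_matrix();T[:3,3]=obs["tool_pos"]
        M=T@c["hand_eye"]; return K,M[:3,:3],M[:3,3]
    R,t=np.array(c["R"]),np.array(c["t"]); return K,R.T,-R.T@t
def plane(C,px,z):
    K,R,o=C; px=np.atleast_2d(px).astype(float)
    r=np.c_[(px[:,0]-K[0,2])/K[0,0],(px[:,1]-K[1,2])/K[1,1],np.ones(len(px))]@R.T
    s=(z-o[2])/r[:,2]; return o+r*s[:,None]
def proj(C,X):
    K,R,o=C; c=(np.atleast_2d(X)-o)@R
    return np.c_[c[:,0]/c[:,2]*K[0,0]+K[0,2],c[:,1]/c[:,2]*K[1,1]+K[1,2]]
def cloud(C,d):
    K,R,o=C; v,u=np.mgrid[:d.shape[0],:d.shape[1]]
    P=np.stack([(u-K[0,2])/K[0,0]*d,(v-K[1,2])/K[1,1]*d,d],-1)@R.T+o
    P[d<=0]=np.nan; return P
E
python3 - <<'E'
import cv2,numpy as np
p=cv2.imread("pics/top0.png")
a=cv2.resize(p[125:240,180:325],None,fx=5,fy=5,interpolation=cv2.INTER_CUBIC);cv2.imwrite("pics/c1.png",a)
a=cv2.resize(p[120:275,345:465],None,fx=3.8,fy=3.8,interpolation=cv2.INTER_CUBIC);cv2.imwrite("pics/c2.png",a)
E
```

```text
(no output)
```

View pics/c1.png

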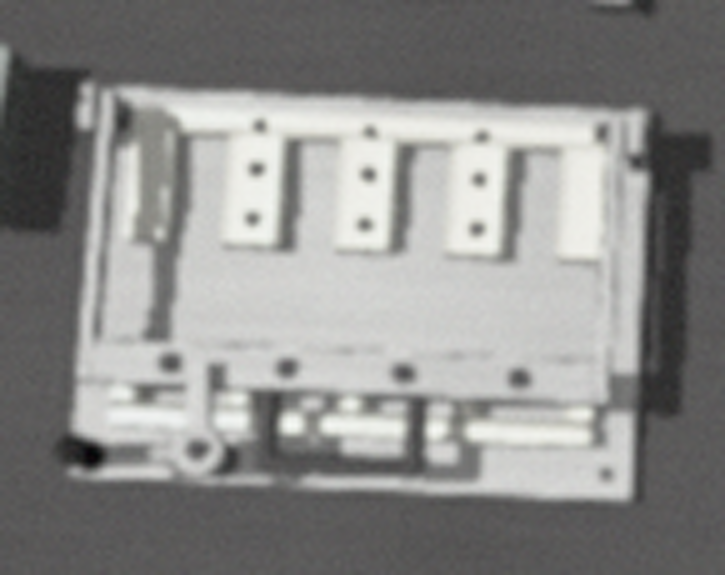

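View pics/c2.png

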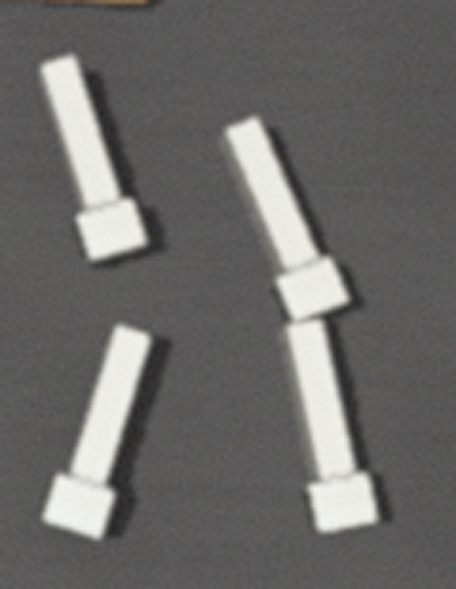

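Run:
```python
from h import *
z=np.load("pics/top0.npz");C=cam("top");P=cloud(C,z["d"])
print("bench z",np.nanmedian(P[200:260,260:340,2]), P[240,330])
# fixture
m=np.zeros((400,640),bool);m[135:230,188:316]=1
m&=(P[...,2]>7)
n,l,st,ce=cv2.connectedComponentsWithStats(m.astype(np.uint8))
i=1+np.argmax(st[1:,4]);print(st[i])
q=P[l==i];q12=q[(q[:,2]<40)]
r=cv2.minAreaRect(q12[:,:2].astype(np.float32));print("fix",r,cv2.boxPoints(r))
# legs
g=cv2.cvtColor(z["p"],cv2.COLOR_BGR2HSV)
m=((P[...,2]>20)&(P[...,2]<60)&(g[...,1]<60)&(g[...,2]>120)).astype(np.uint8);m[:,:340]=0;m[:,470:]=0;m[:125]=0;m[275:]=0
n,l,st,ce=cv2.connectedComponentsWithStats(m)
for i in range(1,n):
    if st[i,4]<50: continue
    print(st[i],ce[i],np.nanmedian(P[l==i][:,2]),np.nanmean(P[l==i],0))
```

```text
bench z -0.37162277694756085 [392.98003319 -81.25416898  -5.25970622]
[ 191  142  119   84 8305]
fix ((557.8693237304688, 152.16343688964844), (329.46832275390625, 235.31239318847656), 87.90850830078125) [[434.27948   -8.167084]
 [669.4351   -16.754883]
 [681.45917  312.49396 ]
 [446.30353  321.08176 ]]
[355 135  28  54 580] [367.96724138 163.76896552] 34.51221282997176 [ 615.87979606 -190.38066284   34.39822653]
[ 404  152   40  108 1231] [424.76523152 207.81965881] 34.46779710865508 [ 487.93577228 -354.81198866   34.21586171]
[356 206  28  56 607] [370.00658979 236.15156507] 34.313329489592434 [ 403.75015277 -195.29308072   34.08548948]
```

Candidates for the legs in the top view: (368,163), (421,178), (431,232) and (371,233) are bare aluminium. Brown (408,295), green (494,255), red (240,273) and the long bars on the right (560,170) are not meant. The crop shows all four chosen legs are plain, each with its lug at the lower end. The fixture is at (252,180), its latch knob at about (196,215), and its +x points up the image. I'll go over the fixture first.

>>> {"api": "play_rows", "payload": {
  "steps": [
    [1, 0, 0, 0, -7.7],
    [1, 0, 0, 0, -7.7],
    [1, 0, 0, 0, -7.7],
    [1, 0, 0, 0, -7.7],
    [1, 0, 0, 0, -7.7],
    [1, 0, 0, 0, -7.7],
    [1, 0, 0, 0, -7.7],
    [1, 0, 0, 0, -7.6]
  ]
}}

```text
time_s: 0.95
tool_pos: [289.5, -581.8, 404.3]
ee_rot: [-180.0, -0.0, 88.3]
wrist_force: [0.3, -0.3, 0.7]
opening: 92.0
```

>>> {"api": "play_rows", "payload": {
  "steps": [
    [1, 30, 11, 0, 0],
    [1, 34, 12.5, 0, 0],
    [1, 34, 12.5, 0, 0],
    [1, 34, 12.5, 0, 0],
    [1, 34, 12.5, 0, 0],
    [1, 34, 12.5, 0, 0],
    [1, 34, 12.5, 0, 0],
    [1, 34, 12.5, 0, 0],
    [1, 34, 12.5, 0, 0],
    [1, 34, 12.5, 0, 0],
    [1, 34, 12.5, 0, 0],
    [1, 34, 12.5, 0, 0],
    [1, 34, 12.5, 0, 0],
    [1, 34, 12.5, 0, 0],
    [1, 34, 12.5, 0, 0],
    [1, 34, 12.5, 0, 0],
    [1, 34, 12.5, 0, 0],
    [1, 34, 12.5, 0, 0],
    [1, 34, 12.5, 0, 0],
    [1, 25, 8, 0, 0]
  ]
}}

```text
time_s: 2.95
tool_pos: [557.6, 78.3, 404.5]
ee_rot: [-180.0, -0.0, 88.0]
wrist_force: [0.9, -0.9, -0.0]
opening: 91.9
```

>>> {"api": "play_rows", "payload": {
  "steps": [
    [1, 0, 0, 0, 0],
    [1, 0, 0, 0, 0],
    [1, 0, 0, 0, 0]
  ]
}}

```text
time_s: 3.25
tool_pos: [557.0, 74.6, 404.3]
ee_rot: [-180.0, 0.1, 87.9]
wrist_force: [0.2, -0.1, -0.4]
opening: 91.8
```

Run:
```python
from h import *
o=robot.get_obs();p,d=robot.capture("wrist");cv2.imwrite("pics/w1.png",p);np.savez("pics/w1.npz",p=p,d=d,**o)
print(o["tool_pos"],o["ee_rot"],o["q"].round(1))
```

```text
[557.04271068  74.62244574 404.32245749] [-1.79954983e+02  5.88202833e-02  8.78607606e+01] [ 14.4  22.1 -32.  102.8  13.5  59.  -24.8]
```

View pics/w1.png

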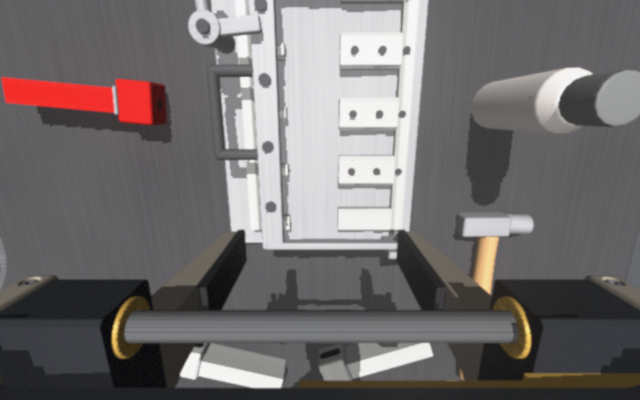

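>>> {"api": "play_rows", "payload": {
  "steps": [
    [1, 20, 0, -10, 0],
    [1, 20, 0, -10, 0],
    [1, 20, 0, -10, 0],
    [1, 10, 0, -5, 0],
    [1, 0, 0, 0, 0],
    [1, 0, 0, 0, 0],
    [1, 0, 0, 0, 0]
  ]
}}

```text
time_s: 4.0
tool_pos: [559.8, 144.3, 439.0]
ee_rot: [-179.9, 0.1, 87.8]
wrist_force: [-0.5, 0.7, -0.8]
opening: 92.0
```

Run:
```python
from h import *
o=robot.get_obs();p,d=robot.capture("wrist");cv2.imwrite("pics/w2.png",p);np.savez("pics/w2.npz",p=p,d=d,**o)
print(o["tool_pos"],o["ee_rot"],o["q"].round(1))
C=cam("wrist",o);P=cloud(C,d)
print("bench",np.nanmedian(P[50:60,100:140,2]))
# expected features from estimated fixture pose
F=np.array([565.4,151.9]);a=np.radians(-2.09);R=np.array([[np.cos(a),-np.sin(a)],[np.sin(a),np.cos(a)]])
def fw(x,y,z): return np.r_[F+R@[x,y],z]
for n,X in dict(rod=fw(-115,0,55),piv=fw(-112,76,63),knob=fw(-112,136,115),c1=fw(-125,165,12),c2=fw(110,-165,12),c3=fw(110,165,12),c4=fw(-125,-165,12)).items(): print(n,X.round(),proj(C,X)[0].round())
```

```text
[559.81751057 144.32754079 438.95926014] [-1.79940608e+02  6.78161040e-02  8.78417386e+01] [  8.4  21.9 -33.4  98.4  13.3  63.8 -31.2]
bench -0.75537431201343
rod [450. 156.  55.] [230. 172.]
piv [456. 232.  63.] [225. 106.]
knob [458. 292. 115.] [202.  35.]
c1 [447. 321.  12.] [221.  30.]
c2 [669. -17.  12.] [398. 276.]
c3 [681. 313.  12.] [417.  30.]
c4 [434.  -8.  12.] [241. 276.]
```

View pics/w2.png

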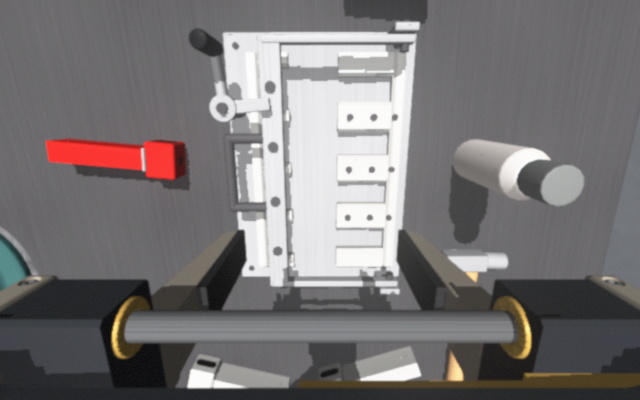

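Run:
```python
from h import *
p=cv2.imread("pics/w2.png")
cv2.imwrite("pics/c3.png",cv2.resize(p[20:170,180:430],None,fx=3.2,fy=3.2,interpolation=cv2.INTER_CUBIC))
cv2.imwrite("pics/c4.png",cv2.resize(p[150:300,200:430],None,fx=3.4,fy=3.4,interpolation=cv2.INTER_CUBIC))
```

```text
(no output)
```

View pics/c3.png

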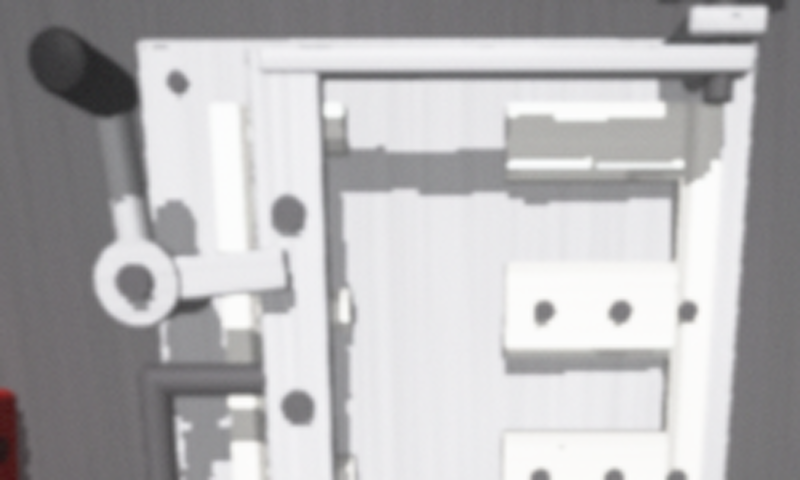

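View pics/c4.png

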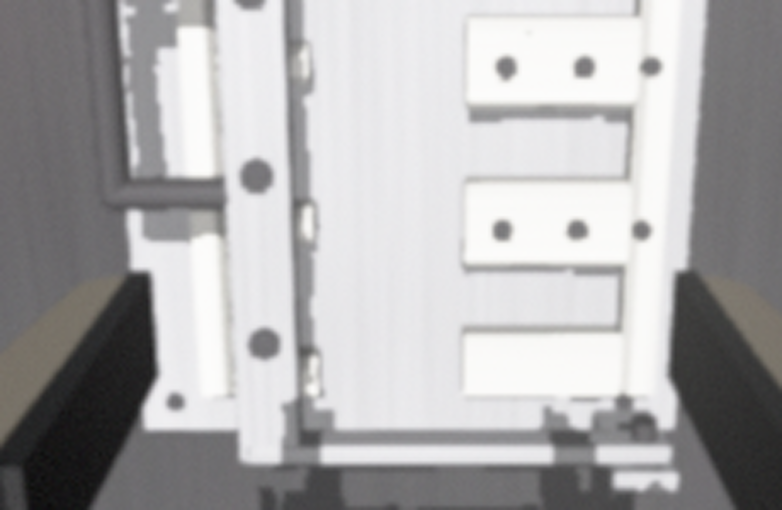

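Run:
```python
from h import *
z=np.load("pics/w2.npz");C=cam("wrist",z)
c=plane(C,[(223.1,33.1),(242.6,275.9),(415.9,34.7),(397.6,276.5)],12)[:,:2]
print(c.round(1)); print("widths",np.linalg.norm(c[0]-c[1]),np.linalg.norm(c[2]-c[3]),np.linalg.norm(c[0]-c[2]),np.linalg.norm(c[1]-c[3]))
b=plane(C,[(350,117.5),(374,117.5),(349.1,169.7),(372,169.4),(347.6,217.6),(369.7,217.6)],26)[:,:2];print(b.round(1))
# rigid fit corners
X=np.array([(-125,165),(-125,-165),(110,165),(110,-165)],float)
def fit(X,Y):
    mx,my=X.mean(0),Y.mean(0);U,S,V=np.linalg.svd((X-mx).T@(Y-my));R=(U@V).T;return R,my-R@mx
R,t=fit(X,c);print("fix",t,np.degrees(np.arctan2(R[1,0],R[0,0])),(c-(X@R.T+t)).round(1))
print("bolts in fixture",((b-t)@R).round(1))
q=plane(C,[(180+135/3.2,20+283/3.2)],68)[0,:2];print("pivot in fix",(q-t)@R)
q=plane(C,[(180+58/3.2,20+62/3.2)],115)[0,:2];print("knob top in fix",(q-t)@R,q)
q=plane(C,[(200+105/3.4,150+75/3.4)],55)[0,:2];print("rod x in fix",(q-t)@R)
# rod with depth
P=cloud(C,z["d"]);print(P[172,228:238].round(0)); print("knobdepth",P[36:44:2,196:204:2,2].round())
```

```text
[[448.7 317.9]
 [436.9  -8.7]
 [680.6 307.4]
 [668.7 -18.3]]
widths 326.84713228753384 325.92220385331353 232.16063160938089 231.9418877887474
[[598.9 214.3]
 [628.8 213.1]
 [597.  148.5]
 [626.8 147.8]
 [594.1  82.5]
 [624.2  81.4]]
fix [566.23167437 149.26917138] -2.2164076325999447 [[ 1.  -1.1]
 [ 2.   2. ]
 [-1.9 -2.5]
 [-1.1  1.5]]
bolts in fixture [[ 30.2  66.2]
 [ 60.1  66.3]
 [ 30.8   0.4]
 [ 60.6   0.9]
 [ 30.4 -65.6]
 [ 60.6 -65.6]]
pivot in fix [-115.13278396   76.17584163]
knob top in fix [-116.94223138  135.12092263] [454.60259118 288.81162728]
rod x in fix [-115.11725581    2.54607338]
[[449. 157.  59.]
 [451. 157.  61.]
 [452. 157.  61.]
 [453. 157.  61.]
 [454. 157.  60.]
 [455. 157.  60.]
 [456. 157.  58.]
 [457. 157.  58.]
 [458. 156.  56.]
 [447. 149.  13.]]
knobdepth [[114. 115. 114. 115.]
 [114. 114. 115. 115.]
 [114. 114. 114. 114.]
 [113. 114. 114. 114.]]
```

>>> {"api": "play_rows", "payload": {
  "steps": [
    [1, 20, -16, 0, 0],
    [1, 30, -24, 10, 0],
    [1, 30, -24, 20, 0],
    [1, 30, -24, 20, 0],
    [1, 20, -16, 20, 0],
    [1, 10, -7, 10, 0],
    [1, 0, 0, 0, 0],
    [1, 0, 0, 0, 0],
    [1, 0, 0, 0, 0]
  ]
}}

```text
time_s: 4.95
tool_pos: [454.9, 288.7, 360.2]
ee_rot: [179.9, 0.0, 87.8]
wrist_force: [0.4, -0.5, -0.1]
opening: 91.8
```

Run:
```python
from h import *
o=robot.get_obs();p,d=robot.capture("wrist");cv2.imwrite("pics/w3.png",p)
print(o["tool_pos"],o["ee_rot"])
C=cam("wrist",o);P=cloud(C,d)
print(proj(C,[454.6,288.8,115]))
m=(P[...,2]>105)&(P[...,2]<120)&(abs(P[...,0]-455)<25)&(abs(P[...,1]-289)<25);print(m.sum(),P[m].mean(0))
```

```text
[454.93170729 288.67974804 360.19836922] [1.79935092e+02 2.48783022e-03 8.78179177e+01]
[[319.25462695 215.02164716]]
417 [453.89915577 291.99361021 113.19840897]
```

View pics/w3.png

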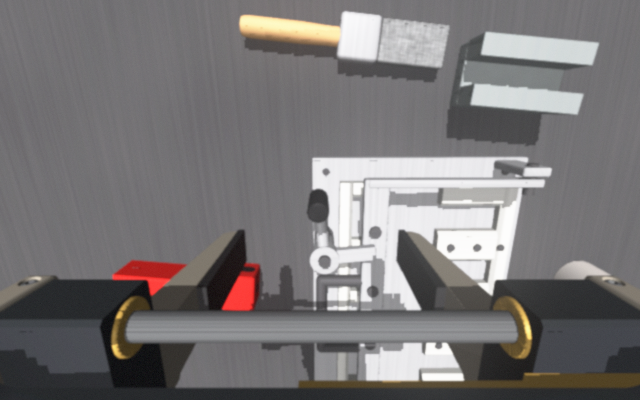

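The knob top is at (318,212), centred between the fingers. I'll descend and grip it.

>>> {"api": "play_rows", "payload": {
  "steps": [
    [0.6, 1, 0, 16, 0],
    [0.6, 1, 0, 25, 0],
    [0.6, 0, 0, 25, 0],
    [0.6, 0, 0, 15, 0],
    [0.6, 0, 0, 5, 0],
    [0.6, 0, 0, 0, 0],
    [0, 0, 0, 0, 0],
    [0, 0, 0, 0, 0],
    [0, 0, 0, 0, 0],
    [0, 0, 0, 0, 0],
    [0, 0, 0, 0, 0],
    [0, 0, 0, 0, 0]
  ],
  "newtons": 12
}}

```text
time_s: 6.2
tool_pos: [453.8, 291.9, 273.9]
ee_rot: [180.0, -0.0, 88.0]
wrist_force: [-0.3, 0.3, 2.8]
opening: 17.8
```

Run:
```python
import numpy as np
a=np.radians(88);n=15
ph=np.linspace(.056,1.46,n+1);k=np.c_[457.2-61*np.sin(ph),230.9+61*np.cos(ph)]
d=np.diff(k,axis=0);tx=d@[np.cos(a),np.sin(a)];ty=d@[np.sin(a),-np.cos(a)]
print(np.c_[tx,ty].round(1).tolist(),k[-1])
```

```text
[[-0.8, -5.7], [-1.3, -5.6], [-1.8, -5.4], [-2.3, -5.2], [-2.8, -5.0], [-3.2, -4.7], [-3.7, -4.4], [-4.1, -4.0], [-4.4, -3.6], [-4.7, -3.2], [-5.0, -2.7], [-5.2, -2.2], [-5.4, -1.7], [-5.6, -1.2], [-5.7, -0.7]] [396.57402983 237.64475657]
```

>>> {"api": "play_rows", "payload": {
  "steps": [
    [0, -0.8, -5.7, 0, 0],
    [0, -1.3, -5.6, 0, 0],
    [0, -1.8, -5.4, 0, 0],
    [0, -2.3, -5.2, 0, 0],
    [0, -2.8, -5, 0, 0],
    [0, -3.2, -4.7, 0, 0],
    [0, -3.7, -4.4, 0, 0],
    [0, -4.1, -4, 0, 0],
    [0, -4.4, -3.6, 0, 0],
    [0, -4.7, -3.2, 0, 0],
    [0, -5, -2.7, 0, 0],
    [0, -5.2, -2.2, 0, 0],
    [0, -5.4, -1.7, 0, 0],
    [0, -5.6, -1.2, 0, 0],
    [0, -5.7, -0.7, 0, 0],
    [0, 0, 0, 0, 0],
    [0, 0, 0, 0, 0]
  ]
}}

```text
time_s: 7.9
tool_pos: [396.6, 237.3, 274.0]
ee_rot: [180.0, 0.0, 87.9]
wrist_force: [2.9, 0.5, 7.4]
opening: 18.0
```

>>> {"api": "play_rows", "payload": {
  "steps": [
    [0, -2, 0, 0, 0],
    [0, -1.5, 0, 0, 0],
    [0, 0, 0, 0, 0]
  ]
}}

```text
time_s: 8.2
tool_pos: [396.3, 234.4, 274.0]
ee_rot: [180.0, -0.0, 88.0]
wrist_force: [2.5, 3.5, 6.2]
opening: 17.6
```

>>> {"api": "play_rows", "payload": {
  "steps": [
    [0.5, 0, 0, 0, 0],
    [0.5, 0, 0, 0, 0],
    [0.5, 0, 0, -10, 0],
    [0.5, 0, 0, -20, 0],
    [0.5, 0, 0, -20, 0],
    [0.33, -20, 15, -10, 0],
    [0.33, -25, 19, 0, 0],
    [0.33, -25, 19, 0, 0],
    [0.33, -8, 6, 0, 0],
    [0.33, 0, 0, 0, 0],
    [0.33, 0, 0, 0, 0]
  ]
}}

```text
time_s: 9.3
tool_pos: [451.8, 155.0, 333.6]
ee_rot: [-179.9, -0.0, 88.0]
wrist_force: [0.6, 1.5, 0.0]
opening: 30.6
```

Run:
```python
from h import *
o=robot.get_obs();p,d=robot.capture("wrist");cv2.imwrite("pics/w4.png",p)
t,dt=robot.capture("top");cv2.imwrite("pics/t4.png",t[120:250,170:340].repeat(4,0).repeat(4,1))
print(o["tool_pos"],o["ee_rot"],o["opening"])
C=cam("wrist",o);P=cloud(C,d)
m=(P[...,2]>50)&(P[...,2]<70)&(abs(P[...,0]-452)<16)&(abs(P[...,1]-160)<20);print(m.sum(),P[m].min(0),P[m].max(0))
```

```text
[451.83153864 155.01935231 333.64091023] [-1.79938847e+02 -1.57506213e-02  8.80062411e+01] 30.60585887502655
597 [445.55591987 140.02882722  53.8908576 ] [458.29587634 179.84203179  62.27661707]
```

View pics/w4.png

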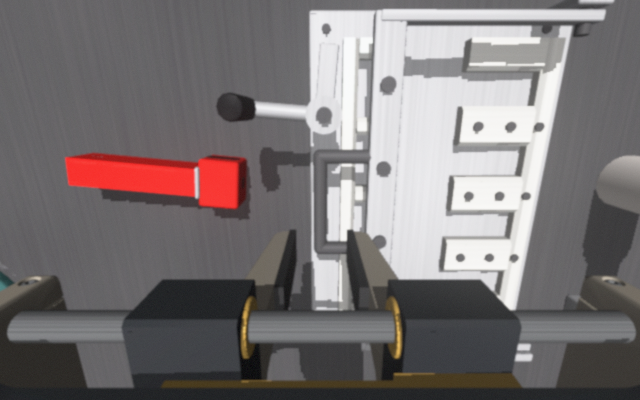

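View pics/t4.png

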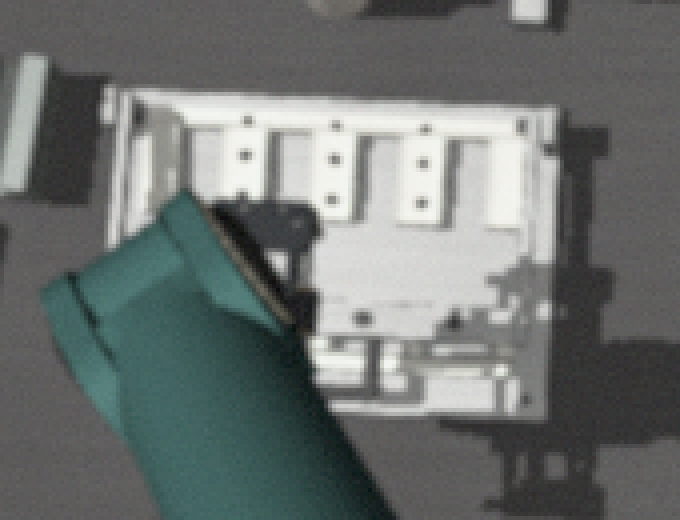

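The wrist image shows the latch handle pointing to fixture -x (knob (236,106)) and the strap clear of the bar. The rod is centred between the fingers, at (322,210).

>>> {"api": "play_rows", "payload": {
  "steps": [
    [0.33, 0, 0, 15, 0],
    [0.33, 0, 0, 25, 0],
    [0.33, 0, 0, 25, 0],
    [0.33, 0, 0, 20, 0],
    [0.33, 0, 0, 13, 0],
    [0.33, 0, 0, 7, 0],
    [0.33, 0, 0, 3, 0],
    [0.33, 0, 0, 0, 0],
    [0, 0, 0, 0, 0],
    [0, 0, 0, 0, 0],
    [0, 0, 0, 0, 0],
    [0, 0, 0, 0, 0],
    [0, 0, 0, 0, 0]
  ],
  "newtons": 15
}}

```text
time_s: 10.7
tool_pos: [451.1, 154.5, 226.0]
ee_rot: [-179.8, 0.1, 88.0]
wrist_force: [-6.6, 1.0, 6.1]
opening: 11.5
```

Run:
```python
from h import *
o=robot.get_obs();print(o["tool_pos"],o["wrist_force"],o["opening"])
x=o["tool_pos"][0];n=36
th=np.linspace(0,1.75,n+1)
# world direction of fixture x: yaw -2.2 ; tool y along fixture x (yaw 87.8~88)
X=-200*np.cos(th);Z=200*np.sin(th)
print(np.c_[np.diff(X),-np.diff(Z)].round(1).tolist())
```

```text
[451.07702457 154.53980998 226.03221636] [-6.60880465  1.00693219  6.13922187] 11.451446572774373
[[0.2, -9.7], [0.7, -9.7], [1.2, -9.6], [1.6, -9.6], [2.1, -9.5], [2.6, -9.4], [3.0, -9.2], [3.5, -9.1], [3.9, -8.9], [4.3, -8.7], [4.7, -8.5], [5.2, -8.2], [5.6, -8.0], [5.9, -7.7], [6.3, -7.4], [6.7, -7.1], [7.0, -6.8], [7.3, -6.4], [7.6, -6.0], [7.9, -5.7], [8.2, -5.3], [8.4, -4.9], [8.6, -4.5], [8.8, -4.0], [9.0, -3.6], [9.2, -3.2], [9.3, -2.7], [9.5, -2.3], [9.6, -1.8], [9.6, -1.3], [9.7, -0.9], [9.7, -0.4], [9.7, 0.1], [9.7, 0.6], [9.7, 1.0], [9.6, 1.5]]
```

>>> {"api": "play_rows", "payload": {
  "steps": [
    [0, 0, 0.2, -9.7, 0],
    [0, 0, 0.7, -9.7, 0],
    [0, 0, 1.2, -9.6, 0],
    [0, 0, 1.6, -9.6, 0],
    [0, 0, 2.1, -9.5, 0],
    [0, 0, 2.6, -9.4, 0],
    [0, 0, 3, -9.2, 0],
    [0, 0, 3.5, -9.1, 0],
    [0, 0, 3.9, -8.9, 0],
    [0, 0, 4.3, -8.7, 0],
    [0, 0, 4.7, -8.5, 0],
    [0, 0, 5.2, -8.2, 0],
    [0, 0, 5.6, -8, 0],
    [0, 0, 5.9, -7.7, 0],
    [0, 0, 6.3, -7.4, 0],
    [0, 0, 6.7, -7.1, 0],
    [0, 0, 7, -6.8, 0],
    [0, 0, 7.3, -6.4, 0]
  ]
}}

```text
time_s: 12.5
tool_pos: [520.3, 152.6, 380.5]
ee_rot: [-179.3, 0.2, 88.0]
wrist_force: [-21.8, -2.4, 18.3]
opening: 11.6
```

>>> {"api": "play_rows", "payload": {
  "steps": [
    [0, 0, 7.6, -6, 0],
    [0, 0, 7.9, -5.7, 0],
    [0, 0, 8.2, -5.3, 0],
    [0, 0, 8.4, -4.9, 0],
    [0, 0, 8.6, -4.5, 0],
    [0, 0, 8.8, -4, 0],
    [0, 0, 9, -3.6, 0],
    [0, 0, 9.2, -3.2, 0],
    [0, 0, 9.3, -2.7, 0],
    [0, 0, 9.5, -2.3, 0],
    [0, 0, 9.6, -1.8, 0],
    [0, 0, 9.6, -1.3, 0],
    [0, 0, 9.7, -0.9, 0],
    [0, 0, 9.7, -0.4, 0],
    [0, 0, 9.7, 0.1, 0],
    [0, 0, 9.7, 0.6, 0],
    [0, 0, 9.7, 1, 0],
    [0, 0, 9.6, 1.5, 0],
    [0, 0, 0, 0, 0],
    [0, 0, 0, 0, 0]
  ]
}}

```text
time_s: 14.5
tool_pos: [688.3, 145.9, 422.1]
ee_rot: [-180.0, -0.0, 88.0]
wrist_force: [1.2, 0.9, 1.6]
opening: 11.5
```

>>> {"api": "play_rows", "payload": {
  "steps": [
    [0.3, 0, 0, 0, 0],
    [0.3, 0, 0, 0, 0],
    [0.4, 0, 0, 0, 0],
    [0.5, 0, 0, 0, 0],
    [0.6, 0, 0, 0, 0],
    [0.6, 0, 0, -10, 0],
    [0.6, 0, 0, -20, 0],
    [0.6, 0, 0, -20, 0],
    [0.6, 0, 0, -10, 0],
    [0.6, 0, 0, 0, 0]
  ]
}}

```text
time_s: 15.5
tool_pos: [688.2, 146.1, 484.9]
ee_rot: [179.8, -0.1, 88.0]
wrist_force: [0.1, 0.1, -0.2]
opening: 55.1
```

Run:
```python
from h import *
t,dt=robot.capture("side");cv2.imwrite("pics/s5.png",t)
```

```text
(no output)
```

View pics/s5.png

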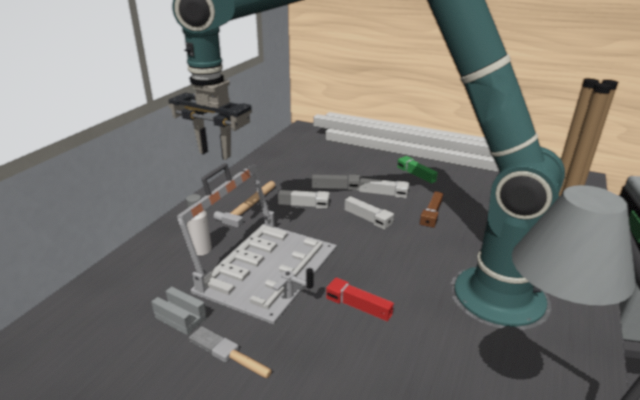

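The side view shows the bar standing up and resting back behind the pockets, and the latch aside. Next I turn the tool and go to look at the legs.

>>> {"api": "play_rows", "payload": {
  "steps": [
    [1, 0, 0, 0, -8.2],
    [1, 0, 0, 0, -8.2],
    [1, 0, 0, 0, -8.2],
    [1, 0, 0, 0, -8.2],
    [1, 0, 0, 0, -8.2],
    [1, 0, 0, 0, -8.2],
    [1, 0, 0, 0, -8.2],
    [1, 0, 0, 0, -8.2],
    [1, 0, 0, 0, -8.2],
    [1, 0, 0, 0, -8.2],
    [1, 0, 0, 0, -8]
  ]
}}

```text
time_s: 16.65
tool_pos: [688.0, 145.6, 481.0]
ee_rot: [-180.0, -0.1, 178.3]
wrist_force: [0.0, 0.5, -0.2]
opening: 91.9
```

>>> {"api": "play_rows", "payload": {
  "steps": [
    [1, 4, -20, 0, 0],
    [1, 6, -30, 0, 0],
    [1, 6, -30, 0, 0],
    [1, 6, -30, 0, 0],
    [1, 6, -30, 0, 0],
    [1, 6, -30, 0, 0],
    [1, 6, -30, 0, 0],
    [1, 6, -30, 0, 0],
    [1, 6, -30, 0, 0],
    [1, 6, -30, 0, 0],
    [1, 6, -30, 0, 0],
    [1, 6, -30, 0, 0],
    [1, 6, -30, 0, 0],
    [1, 6, -30, 0, 0],
    [1, 4, -30, 0, 0],
    [1, 0, 0, 0, 0],
    [1, 0, 0, 0, 0],
    [1, 0, 0, 0, 0]
  ]
}}

```text
time_s: 18.45
tool_pos: [586.7, -289.2, 482.2]
ee_rot: [179.9, -0.0, 178.1]
wrist_force: [-0.4, 0.0, 0.6]
opening: 92.0
```

```bash
cat >> h.py <<'E'
def shot(n):
    o=robot.get_obs();p,d=robot.capture("wrist");cv2.imwrite(f"pics/{n}.png",p);np.savez(f"pics/{n}.npz",p=p,d=d,**o)
    print(o["tool_pos"].round(1),o["ee_rot"].round(2),o["q"].round(0));return o,p,d,cam("wrist",o)
E
python3 - <<'E'
from h import *
shot("w6")
E
```

```text
[ 586.7 -289.2  482.2] [ 1.7993e+02 -3.0000e-02  1.7808e+02] [ 57.  33. -51.  84.  26.  76.  92.]
```

View pics/w6.png

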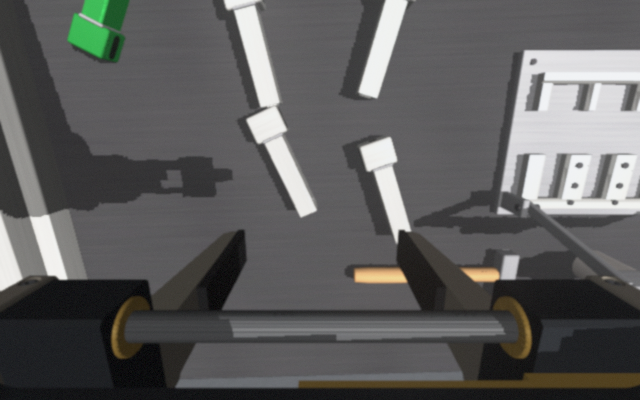

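Leg A has its lug at (378,155) and leg B at (268,125); B's lug nearly touches the tube end of leg D at (268,103). The tube tip of leg C is at (370,95).

```bash
cat >> h.py <<'E'
def legs(C,p,d,zlo=28,zhi=44,er=1):
    P=cloud(C,d);g=cv2.cvtColor(p,cv2.COLOR_BGR2HSV)
    m=((P[...,2]>zlo)&(P[...,2]<zhi)&(g[...,1]<50)&(g[...,2]>110)).astype(np.uint8)
    if er: m=cv2.erode(m,np.ones((3,3)))
    n,l,st,ce=cv2.connectedComponentsWithStats(m)
    out=[]
    for i in range(1,n):
        if st[i,4]<300: continue
        v,u=np.nonzero(l==i); q=plane(C,np.c_[u,v],(zlo+zhi)/2)[:,:2]
        q=P[l==i][:,:2]; out.append((ce[i].round(),st[i,4],q,legpose(q)))
    return out
def legpose(q):
    # axis from width profile: start by PCA, then fit midline of the tube part
    c=q.mean(0);u=np.linalg.svd(q-c,full_matrices=False)[2][0]
    for _ in range(4):
        n=np.array([-u[1],u[0]]);s=(q-c)@u;w=(q-c)@n
        b=np.arange(s.min()+3,s.max()-3,4);S=[];M=[];W=[]
        for x in b:
            k=(s>=x)&(s<x+4)
            if k.sum()<4: continue
            S.append(x+2);M.append((w[k].min()+w[k].max())/2);W.append(np.ptp(w[k]))
        S,M,W=map(np.array,(S,M,W)); t=W<32
        if S[W>34].mean()>S[t].mean(): u=-u; continue
        f=np.polyfit(S[t][1:],M[t][1:],1); c=c+n*f[1]; u=u+n*f[0]; u/=np.linalg.norm(u)
    n=np.array([-u[1],u[0]]);s=(q-c)@u
    lug=S[W>34]
    L=s.max()-s.min(); o=c+u*(s.min()+s.max())/2
    return dict(org=o.round(1),yaw=np.degrees(np.arctan2(u[1],u[0])).round(2),L=L.round(1),grip=(o-23*u).round(1),lugend=(c+u*s.min()).round(1),tubeW=np.median(W[t]).round(1),lugW=np.median(W[W>34]).round(1), junc=((s.max()-lug.max()-2)).round(1))
E
python3 - <<'E'
from h import *
z=np.load("pics/w6.npz");C=cam("wrist",z)
for a in legs(C,z["p"],z["d"]): print(a[0],a[1],a[3])
C=cam("top");z=np.load("pics/top0.npz")
for a in legs(C,z["p"][:,:],z["d"],er=0): print("top",a[0],a[1],a[3])
E
```

```text
h.py:47: RuntimeWarning: Mean of empty slice.
  if S[W>34].mean()>S[t].mean(): u=-u; continue
  ret = ret.dtype.type(ret / rcount)
  return _methods._mean(a, axis=axis, dtype=dtype,
Traceback (most recent call last):
  File "h.py", line 34, in legs
    q=P[l==i][:,:2]; out.append((ce[i].round(),st[i,4],q,legpose(q)))
                                                         ~~~~~~~^^^
  File "h.py", line 52, in legpose
    return dict(org=o.round(1),yaw=np.degrees(np.arctan2(u[1],u[0])).round(2),L=L.round(1),grip=(o-23*u).round(1),lugend=(c+u*s.min()).round(1),tubeW=np.median(W[t]).round(1),lugW=np.median(W[W>34]).round(1), junc=((s.max()-lug.max()-2)).round(1))
                                                                                                                                                                                                                                ~~~~~~~^^
ValueError: zero-size array to reduction operation maximum which has no identity
```

```bash
sed -i 's/out.append((ce\[i\].round(),st\[i,4\],q,legpose(q)))/out.append((ce[i].round(),st[i,4],q,safe(q)))/' h.py
cat >> h.py <<'E'
def safe(q):
    try: return legpose(q)
    except Exception as e: return "bad"
E
python3 -W ignore - <<'E'
from h import *
z=np.load("pics/w6.npz");C=cam("wrist",z)
for a in legs(C,z["p"],z["d"]): print(a[0],a[1],a[3])
C=cam("top");z=np.load("pics/top0.npz")
for a in legs(C,z["p"][:,:],z["d"],er=0): print("top",a[0],a[1],a[3])
E
```

```text
[255.  49.] 2019 {'org': array([ 431., -367.]), 'yaw': np.float64(11.3), 'L': np.float64(129.1), 'grip': array([ 408.5, -371.5]), 'lugend': array([ 367.7, -379.6]), 'tubeW': np.float64(23.4), 'lugW': np.float64(41.6), 'junc': np.float64(118.1)}
[382.  46.] 1745 bad
[ 31. 187.] 3552 bad
[281. 154.] 2089 {'org': array([ 577.1, -338.8]), 'yaw': np.float64(22.08), 'L': np.float64(154.1), 'grip': array([ 555.8, -347.5]), 'lugend': array([ 505.7, -367.8]), 'tubeW': np.float64(22.6), 'lugW': np.float64(42.2), 'junc': np.float64(119.1)}
[386. 179.] 1804 {'org': array([ 621. , -191.2]), 'yaw': np.float64(17.49), 'L': np.float64(149.5), 'grip': array([ 599. , -198.1]), 'lugend': array([ 549.7, -213.7]), 'tubeW': np.float64(22.8), 'lugW': np.float64(41.5), 'junc': np.float64(114.5)}
top [543. 194.] 1749 bad
top [368. 164.] 565 {'org': array([ 624.1, -188. ]), 'yaw': np.float64(17.25), 'L': np.float64(158.4), 'grip': array([ 602.1, -194.8]), 'lugend': array([ 548.4, -211.5]), 'tubeW': np.float64(24.7), 'lugW': np.float64(43.7), 'junc': np.float64(119.4)}
top [425. 208.] 1182 {'org': array([ 497.6, -351.4]), 'yaw': np.float64(12.89), 'L': np.float64(319.6), 'grip': array([ 475.1, -356.5]), 'lugend': array([ 341.8, -387. ]), 'tubeW': np.float64(24.8), 'lugW': np.float64(44.3), 'junc': np.float64(116.6)}
top [370. 236.] 594 {'org': array([ 413. , -198.6]), 'yaw': np.float64(-17.51), 'L': np.float64(158.5), 'grip': array([ 391.1, -191.6]), 'lugend': array([ 337.4, -174.7]), 'tubeW': np.float64(24.3), 'lugW': np.float64(42.4), 'junc': np.float64(119.5)}
```

>>> {"api": "play_rows", "payload": {
  "steps": [
    [1, -1.4, 12.2, 20, -4.9],
    [1, -3, 16, 32, -4.9],
    [1, -4, 14.5, 35, -4.9],
    [1, -5, 15, 35, -4.8],
    [1, -7, 17, 35, 0],
    [1, -7, 15, 25, 0],
    [1, 0, 0, 0, 0],
    [1, 0, 0, 0, 0],
    [1, 0, 0, 0, 0]
  ]
}}

```text
time_s: 19.4
tool_pos: [598.6, -197.8, 302.4]
ee_rot: [-179.9, 0.1, -162.6]
wrist_force: [0.3, 0.8, 0.6]
opening: 91.8
```

```bash
cat >> h.py <<'E'
def goto(o,x,y,z,yaw):
    "after turning by twist first: tool-frame deltas (turn, then shift)"
    p=o["tool_pos"];tw=-((yaw-o["ee_rot"][2]+180)%360-180);a=np.radians(yaw);D=np.array([x,y])-p[:2]
    print("twist %.2f  then tx %.1f ty %.1f tz %.1f"%(tw,D@[np.cos(a),np.sin(a)],D@[np.sin(a),-np.cos(a)],p[2]-z))
E
python3 -W ignore - <<'E'
from h import *
o,p,d,C=shot("w7")
for a in legs(C,p,d): print(a[0],a[1],a[3])
E
```

```text
[ 598.6 -197.8  302.4] [-1.7988e+02  1.2000e-01 -1.6258e+02] [ 49.  42. -50.  97.  37.  58.  94.]
[160.   7.] 524 bad
[355.  30.] 2391 bad
[157. 107.] 7694 {'org': array([ 577.5, -339.4]), 'yaw': np.float64(22.0), 'L': np.float64(156.0), 'grip': array([ 556.2, -348. ]), 'lugend': array([ 505.2, -368.6]), 'tubeW': np.float64(25.2), 'lugW': np.float64(44.1), 'junc': np.float64(117.0)}
[322. 214.] 5422 {'org': array([ 622. , -190.9]), 'yaw': np.float64(17.58), 'L': np.float64(152.3), 'grip': array([ 600.1, -197.9]), 'lugend': array([ 549.4, -213.9]), 'tubeW': np.float64(23.4), 'lugW': np.float64(43.2), 'junc': np.float64(117.3)}
```

View pics/w7.png

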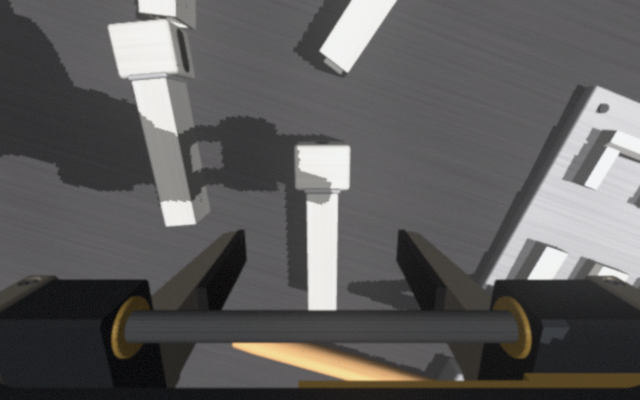

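Leg A is aligned between the fingers, with its lug at (322,165) and its tube running down at column 322.

>>> {"api": "play_rows", "payload": {
  "steps": [
    [1, -1.6, -0.5, 18, 0],
    [1, -1.6, 0, 25, 0],
    [1, 0, 0, 25, 0],
    [1, 0, 0, 20, 0],
    [1, 0, 0, 12, 0],
    [1, 0, 0, 6, 0],
    [1, 0, 0, 2, 0],
    [0, 0, 0, 0, 0],
    [0, 0, 0, 0, 0],
    [0, 0, 0, 0, 0],
    [0, 0, 0, 0, 0],
    [0, 0, 0, 0, 0],
    [0, 0, 0, 0, 0],
    [0, 0, 0, 0, 0]
  ],
  "newtons": 30
}}

```text
time_s: 20.85
tool_pos: [601.0, -196.7, 192.6]
ee_rot: [-180.0, 0.0, -162.5]
wrist_force: [-0.3, -0.4, 0.5]
opening: 37.7
```

>>> {"api": "play_rows", "payload": {
  "steps": [
    [0, 0, 0, -5, 0],
    [0, 0, 0, -15, 0],
    [0, 0, 0, -25, 0],
    [0, 0, 0, -30, 0],
    [0, 0, 0, -30, 0],
    [0, 0, 0, -25, 0],
    [0, 0, 0, -10, 0],
    [0, 0, 0, 0, 0],
    [0, 0, 0, 0, 0]
  ]
}}

```text
time_s: 21.75
tool_pos: [600.5, -196.9, 331.6]
ee_rot: [180.0, -0.1, -162.6]
wrist_force: [0.2, 0.2, -3.0]
opening: 25.7
```

```bash
python3 -W ignore - <<'E'
from h import *
o,p,d,C=shot("w8");print(o["torque"])
P=cloud(C,d)
F=np.array([566.2,149.3]);a=np.radians(-2.2);R=np.array([[np.cos(a),-np.sin(a)],[np.sin(a),np.cos(a)]])
t=F+R@[-23,99];print("target",t); goto(o,t[0],t[1],335,177.8)
s,_=robot.capture("side");cv2.imwrite("pics/s8.png",s[60:260,200:440].repeat(3,0).repeat(3,1))
E
```

```text
[ 600.5 -196.9  331.6] [ 1.7997e+02 -9.0000e-02 -1.6256e+02] [ 50.  41. -51.  96.  35.  61.  95.]
[ 0.14087681 -0.15388189  0.01139499]
target [547.01734602 249.10994833]
twist 19.64  then tx 70.6 ty 443.7 tz -3.4
```

View pics/w8.png

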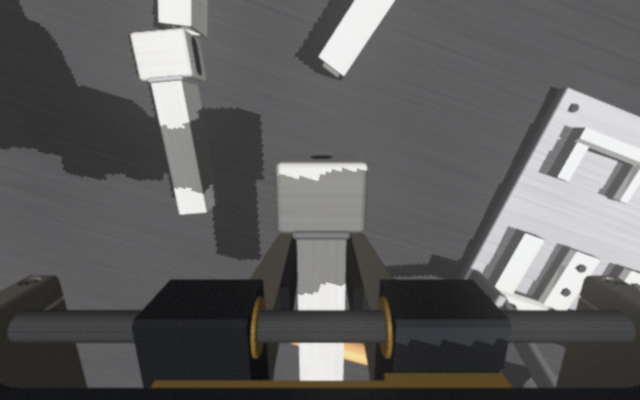

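View pics/s8.png

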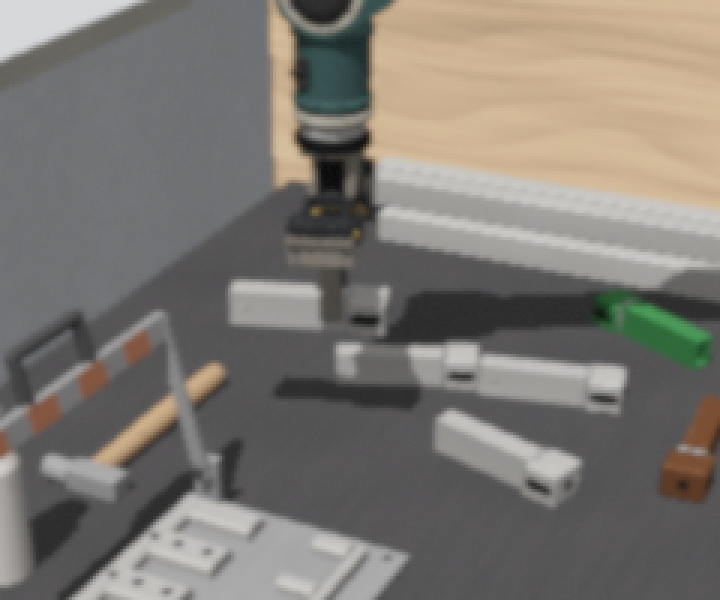

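```bash
python3 -W ignore - <<'E'
from h import *
z=np.load("pics/w8.npz");C=cam("wrist",z);P=cloud(C,z["d"]);o=z
R=Ro.from_euler("xyz",z["ee_rot"],degrees=True).as_matrix()
T=(P-z["tool_pos"])@R
for v in range(160,260,8): print(v,T[v,300].round(1),T[v,322].round(1),T[v,345].round(1))
for v in range(345,385,8): print(v,T[v,322].round(1))
E
```

```text
160 [ 53.8 -11.5 173.1] [ 53.7  -0.5 173.9] [ 53.7  11.2 173.8]
168 [ 50.7 -11.2 167.5] [ 50.6  -0.5 167.7] [ 50.6  10.8 167.9]
176 [ 46.6 -11.3 168. ] [ 46.4  -0.5 169.1] [ 46.6  10.9 167.8]
184 [ 42.7 -11.4 167.5] [ 42.6  -0.5 167.8] [ 42.3  11.1 169.3]
192 [ 38.5 -11.5 168. ] [ 38.2  -0.5 168.9] [ 38.7  11.  167. ]
200 [ 34.  -11.6 169.1] [ 34.4  -0.5 167.7] [ 34.1  11.2 168.8]
208 [ 30.  -11.6 168.2] [ 30.1  -0.5 168. ] [ 30.2  11.2 167.5]
216 [ 25.8 -11.7 168. ] [ 25.9  -0.5 167.7] [ 25.8  11.3 168.1]
224 [ 21.3 -11.8 168.3] [ 21.4  -0.4 168. ] [ 21.2  11.5 168.7]
232 [ 17.5 -11.8 166.9] [ 17.8  -0.5 166. ] [ 17.4  11.4 167. ]
240 [ 12.5 -12.  168.2] [ 12.9  -0.4 167.2] [ 12.8  11.5 167.4]
248 [  8.2 -12.  167.6] [  8.1  -0.4 167.8] [  7.8  11.7 168.4]
256 [  3.6 -12.1 167.4] [  3.8  -0.4 167. ] [  3.4  11.8 167.9]
345 [-52.7  -0.4 167.2]
353 [-59.7  -0.4 168.7]
361 [-64.2  -0.4 167.3]
369 [-70.7  -0.4 168. ]
377 [-76.8  -0.4 168.2]
```

>>> {"api": "play_rows", "payload": {
  "steps": [
    [0, 10, 0, 0, 4.9],
    [0, 20, 0, 0, 4.9],
    [0, 25, 0, 0, 4.9],
    [0, 25, 0, 0, 4.9],
    [0, 20, 10, 0, 0],
    [0, 10, 20, 0, 0],
    [0, 0, 25, 0, 0],
    [0, 0, 25, 0, 0],
    [0, 0, 25, 0, 0],
    [0, 0, 25, 0, 0],
    [0, 0, 25, 0, 0],
    [0, 0, 25, 0, 0],
    [0, 0, 25, 0, 0],
    [0, 0, 25, 0, 0],
    [0, 0, 25, 0, 0],
    [0, 0, 25, 0, 0],
    [0, 0, 25, 0, 0],
    [0, 0, 25, 0, 0],
    [0, 0, 20, 0, 0],
    [0, 0, 15, 0, 0]
  ]
}}

```text
time_s: 23.85
tool_pos: [505.4, 158.8, 331.6]
ee_rot: [180.0, -0.1, 178.0]
wrist_force: [-0.0, 0.7, -2.6]
opening: 25.7
```

```bash
python3 -W ignore - <<'E'
from h import *
o,p,d,C=shot("w9")
goto(o,546,249.1,280,177.8)
E
```

```text
[505.4 158.8 331.6] [ 1.7998e+02 -1.1000e-01  1.7796e+02] [ 19.  31. -52. 110.  30.  54.  41.]
twist 0.16  then tx -37.1 ty 91.8 tz 51.6
```

View pics/w9.png

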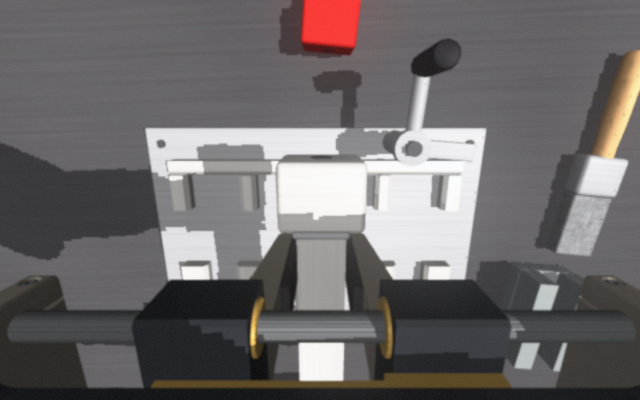

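```bash
python3 -W ignore - <<'E'
from h import *
z=np.load("pics/w9.npz");C=cam("wrist",z);p=z["p"]
c=plane(C,[(147.5,128.5),(485.5,128.5)],12);print(c)
print("width",np.linalg.norm(c[0]-c[1]),"yaw",np.degrees(np.arctan2(*(c[1]-c[0])[[1,0]]))-90)
cv2.imwrite("pics/c9.png",cv2.resize(p[115:280,140:490],None,fx=2.2,fy=2.2,interpolation=cv2.INTER_CUBIC))
F=np.array([566.2,149.3]);a=np.radians(-2.2);R=np.array([[np.cos(a),-np.sin(a)],[np.sin(a),np.cos(a)]])
for y in(-99,-33,33,99):
  for x,h in((-81,26),(-46,26)):
    for dy in(-29,29): print((x,y+dy),((proj(C,np.r_[F+R@[x,y+dy],h])[0]-[140,115])*2.2).round(0))
E
```

```text
[[436.34199442  -6.01282509  12.        ]
 [447.86226037 318.17106935  12.        ]]
width 324.388523133264 yaw -2.0352182596228374
(-81, -128) [ 88. 133.]
(-81, -70) [222. 133.]
(-46, -128) [ 97. 210.]
(-46, -70) [227. 210.]
(-81, -62) [240. 133.]
(-81, -4) [374. 133.]
(-46, -62) [245. 210.]
(-46, -4) [375. 210.]
(-81, 4) [393. 134.]
(-81, 62) [526. 134.]
(-46, 4) [393. 211.]
(-46, 62) [522. 211.]
(-81, 70) [545. 134.]
(-81, 128) [679. 134.]
(-46, 70) [540. 211.]
(-46, 128) [669. 211.]
```

View pics/c9.png

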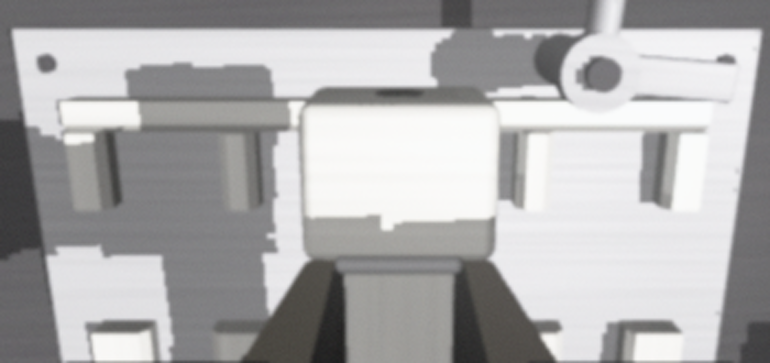

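>>> {"api": "play_rows", "payload": {
  "steps": [
    [0, 0, 15, 0, 0],
    [0, 0, 25, 0, 0],
    [0, 0, 25, 0, 0],
    [0, -7, 17.6, 0, 0],
    [0, -15, 11, 5, 0],
    [0, -12, 0, 15, 0],
    [0, -3.4, 0, 25, 0],
    [0, 0, 0, 20, 0],
    [0, 0, 0, 15, 0],
    [0, 0, 0, 5, 0],
    [0, 0, 0, 0, 0],
    [0, 0, 0, 0, 0],
    [0, 0, 0, 0, 0]
  ]
}}

```text
time_s: 25.2
tool_pos: [547.1, 249.6, 248.6]
ee_rot: [180.0, 0.1, 177.9]
wrist_force: [0.2, -0.6, -1.6]
opening: 25.5
```

```bash
python3 -W ignore - <<'E'
from h import *
o,p,d,C=shot("w10")
goto(o,546.1,251,216,177.9)
cv2.imwrite("pics/c10.png",cv2.resize(p[60:310,180:520],None,fx=2.3,fy=2.3,interpolation=cv2.INTER_CUBIC))
E
```

```text
[547.1 249.6 248.6] [1.7996e+02 9.0000e-02 1.7785e+02] [  4.  42. -44. 103.  38.  51.  30.]
twist -0.05  then tx 1.0 ty 1.3 tz 32.6
```

View pics/c10.png

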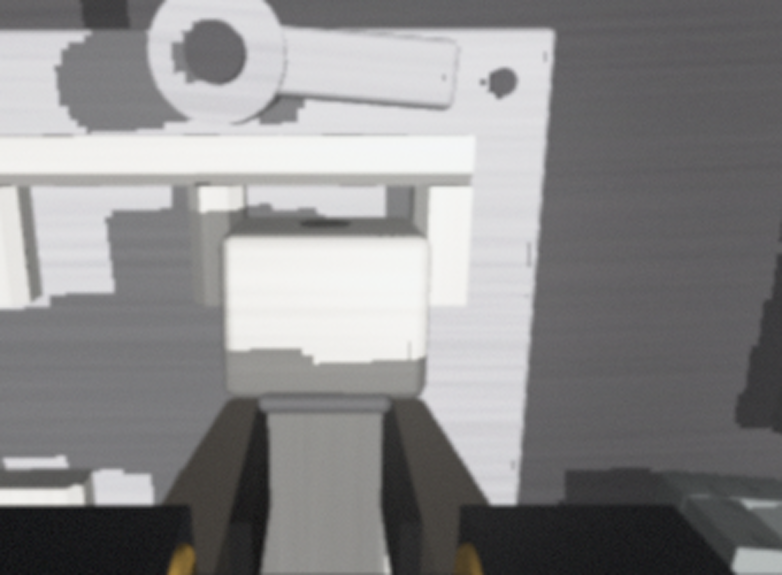

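```bash
python3 -W ignore - <<'E'
from h import *
print(robot.camera_params("wrist"))
z=np.load("pics/w10.npz");C=cam("wrist",z);P=cloud(C,z["d"])
R=Ro.from_euler("xyz",z["ee_rot"],degrees=True).as_matrix();T=(P-z["tool_pos"])@R
print(T[170,[280,300,322,340,360]].round(1))
# scan row through the wide end region, T y & z
for v in (150,165):
  for u in range(255,400,3): print(u,T[v,u].round(1),end=" | ")
  print()
E
```

```text
{'intrinsics': array([[303.71419503,   0.        , 321.03987792],
       [  0.        , 303.71419503, 199.81935417],
       [  0.        ,   0.        ,   1.        ]]), 'hand_eye': array([[ 7.97948654e-05, -9.62661895e-01, -2.70706612e-01,
         7.55488146e+01],
       [ 9.99999990e-01,  1.08363344e-04, -9.05866203e-05,
        -7.14077670e-01],
       [ 1.16538961e-04, -2.70706603e-01,  9.62661894e-01,
         2.06122938e+01],
       [ 0.00000000e+00,  0.00000000e+00,  0.00000000e+00,
         1.00000000e+00]])}
[[ 49.3 -20.8 167.9]
 [ 49.2 -11.1 168.5]
 [ 49.2  -0.3 168.5]
 [ 49.2   8.6 168.7]
 [ 49.4  18.3 167.6]]
255 [ 51.3 -47.5 237.4] | 258 [ 51.4 -45.2 236.4] | 261 [ 51.3 -43.3 237.4] | 264 [ 52.5 -39.1 226.2] | 267 [ 52.9 -36.5 223.1] | 270 [ 52.9 -34.4 222.6] | 273 [ 52.9 -32.5 223.1] | 276 [ 52.9 -30.5 222.7] | 279 [ 52.9 -28.6 223.1] | 282 [ 52.6 -26.9 225.3] | 285 [ 52.4 -25.  226.8] | 288 [ 51.3 -24.1 236.7] | 291 [ 51.3 -22.  236.7] | 294 [ 51.4 -19.8 236.6] | 297 [ 51.3 -17.8 237.2] | 300 [ 51.4 -15.6 236.2] | 303 [ 51.2 -13.6 238.1] | 306 [ 51.2 -11.4 237.9] | 30
[... 1378 characters left out ...]
21 [ 51.6  -0.7 169.2] | 324 [ 51.7   0.7 168.4] | 327 [ 51.9   2.2 167.3] | 330 [ 51.5   3.7 169.6] | 333 [ 51.7   5.1 168.2] | 336 [ 51.6   6.6 169.3] | 339 [ 51.7   8.1 168.3] | 342 [ 51.4   9.7 170.2] | 345 [ 51.5  11.1 169.9] | 348 [ 51.7  12.5 168.2] | 351 [ 51.7  13.9 168.2] | 354 [ 51.8  15.4 168.1] | 357 [ 51.7  16.9 168.3] | 360 [ 51.7  18.4 168.6] | 363 [ 51.7  19.8 168.5] | 366 [ 51.6  21.4 169.3] | 369 [ 43.   31.3 222.5] | 372 [ 42.8  33.6 223.7] | 375 [ 42.7  35.7 224.2] | 378 [ 42.9  37.5 223.1] | 381 [ 43.1  39.3 222. ] | 384 [ 42.8  41.6 223.5] | 387 [ 40.3  46.9 238.8] | 390 [ 40.6  48.7 237. ] | 393 [ 40.6  51.  237.4] | 396 [ 40.7  52.9 236.7] | 399 [ 40.5  55.3 237.7] |
```

```bash
python3 -W ignore - <<'E'
from h import *
z=np.load("pics/w10.npz");C=cam("wrist",z);P=cloud(C,z["d"])
R=Ro.from_euler("xyz",z["ee_rot"],degrees=True).as_matrix();T=(P-z["tool_pos"])@R
for u in (300,345):
  for v in range(112,170,2): print(v,T[v,u,[0,2]].round(1),end="|")
  print()
E
```

```text
112 [ 77.1 236.6]|114 [ 75.8 238. ]|116 [ 74.5 236.5]|118 [ 73.2 238.5]|120 [ 72.1 223.1]|122 [ 70.8 222.7]|124 [ 69.6 223.3]|126 [ 68.3 223.7]|128 [ 67.  223.9]|130 [ 65.8 222.8]|132 [ 64.5 223.3]|134 [ 63.3 222.8]|136 [ 61.9 223.9]|138 [ 60.6 224.5]|140 [ 59.1 227.2]|142 [ 56.8 237.7]|144 [ 55.5 236.7]|146 [ 54.1 237. ]|148 [ 52.7 237. ]|150 [ 51.4 236.2]|152 [ 49.9 236.7]|154 [ 53.4 198.1]|156 [ 53.3 189.5]|158 [ 53.2 182.1]|160 [ 53.4 173.6]|162 [ 53.  169.3]|164 [ 52.1 169. ]|166 [ 51.3 168. ]|168 [ 50.3 168.1]|
112 [ 77.1 237.8]|114 [ 75.8 237.3]|116 [ 74.5 237.1]|118 [ 73.2 237.2]|120 [ 72.1 222.5]|122 [ 70.8 223.2]|124 [ 69.6 223.1]|126 [ 68.3 222.8]|128 [ 67.1 222.5]|130 [ 65.8 223.3]|132 [ 64.5 222.6]|134 [ 63.2 223.8]|136 [ 61.9 223.9]|138 [ 60.5 225.5]|140 [ 58.3 236.5]|142 [ 56.9 237. ]|144 [ 55.4 237.6]|146 [ 54.  238.4]|148 [ 52.8 236.5]|150 [ 51.2 237.8]|152 [ 49.8 238. ]|154 [ 53.2 199. ]|156 [ 53.4 188.6]|158 [ 53.4 180.7]|160 [ 53.4 173.7]|162 [ 53.  169.8]|164 [ 52.1 168.9]|166 [ 51.3 167.8]|168 [ 50.3 167.8]|
```

>>> {"api": "play_rows", "payload": {
  "steps": [
    [0, 1.8, 1, 0, 0],
    [0, 0, 0, 5, 0],
    [0, 0, 0, 8, 0],
    [0, 0, 0, 8, 0],
    [0, 0, 0, 5, 0],
    [0, 0, 0, 3, 0],
    [0, 0, 0, 2, 0],
    [0, 0, 0, 1, 0],
    [0, 0, 0, 0, 0],
    [0, 0, 0, 0, 0],
    [0, 0, 0, 0, 0]
  ]
}}

```text
time_s: 26.35
tool_pos: [545.1, 250.5, 215.8]
ee_rot: [180.0, 0.0, 177.9]
wrist_force: [-0.0, -0.4, -2.4]
opening: 25.9
```

>>> {"api": "play_rows", "payload": {
  "steps": [
    [0, 0, 0, 1, 0],
    [0, 0, 0, 0, 0]
  ]
}}

```text
time_s: 26.55
tool_pos: [545.2, 250.6, 215.3]
ee_rot: [-180.0, 0.0, 177.9]
wrist_force: [-0.3, -1.1, 2.5]
opening: 25.8
```

Contact with the floor (the force went from -2.4 N to +2.5 N). I'll release and lift.

>>> {"api": "play_rows", "payload": {
  "steps": [
    [0.35, 0, 0, 0, 0],
    [0.45, 0, 0, 0, 0],
    [0.45, 0, 0, 0, 0],
    [0.45, 0, 0, -5, 0],
    [0.45, 0, 0, -15, 0],
    [0.45, 0, 0, -25, 0],
    [0.45, 0, 0, -30, 0],
    [0.45, 0, 0, -30, 0],
    [0.6, 0, 0, -20, 0],
    [0.8, 0, 0, -10, 0],
    [1, 0, 0, 0, 0]
  ]
}}

```text
time_s: 27.65
tool_pos: [545.2, 250.7, 351.5]
ee_rot: [179.9, 0.2, 177.9]
wrist_force: [1.0, 0.2, 0.2]
opening: 63.6
```

```bash
python3 -W ignore - <<'E'
from h import *
o,p,d,C=shot("w11")
for a in legs(C,p,d,zlo=38,zhi=56): print(a[0],a[1],a[3])
P=cloud(C,d)
E
```

```text
[545.2 250.7 351.5] [1.7994e+02 1.7000e-01 1.7785e+02] [  8.  35. -50.  99.  31.  60.  35.]
[321. 202.] 4349 {'org': array([570.8, 249.3]), 'yaw': np.float64(-2.14), 'L': np.float64(156.9), 'grip': array([547.8, 250.2]), 'lugend': array([492.4, 252.2]), 'tubeW': np.float64(23.1), 'lugW': np.float64(42.9), 'junc': np.float64(117.9)}
[445. 258.] 572 bad
[486. 260.] 520 bad
[250. 366.] 378 bad
```

View pics/w11.png

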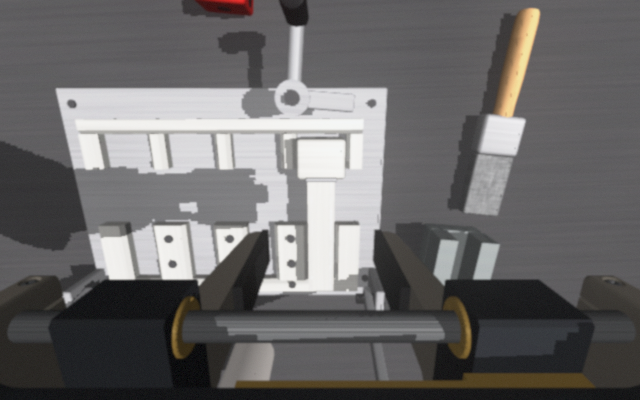

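```bash
python3 -W ignore - <<'E'
from h import *
z=np.load("pics/w11.npz");C=cam("wrist",z);P=cloud(C,z["d"])
for (u,v) in ((303,150),(340,150),(321,170),(320,190),(320,215),(320,240),(319,265)): print((u,v),np.nanmedian(P[v-3:v+4,u-3:u+4].reshape(-1,3),0).round(1))
goto(dict(tool_pos=z["tool_pos"],ee_rot=z["ee_rot"]),540,-280,480,177.9)
E
```

```text
(303, 150) [501.7 235.2  47.5]
(340, 150) [503.1 269.5  47.3]
(321, 170) [521.  251.2  47.3]
(320, 190) [540.4 249.5  47.4]
(320, 215) [565.7 248.5  47.4]
(320, 240) [592.3 247.5  47.2]
(319, 265) [620.4 245.4  47.3]
twist -0.05  then tx -14.2 ty -530.6 tz -128.5
```

Leg A is seated in pocket 4, with an even top at z≈47.3 from lug to tube end. Next is leg C.

>>> {"api": "play_rows", "payload": {
  "steps": [
    [1, 0, 0, 0, 5.1],
    [1, 0, 0, 0, 5.1],
    [1, 0, 0, 0, 5.1],
    [1, 0, -19, 0, 0],
    [1, 0, -30, 0, 0],
    [1, 1, -30, 0, 0],
    [1, 1, -30, 0, 0],
    [1, 1, -30, 0, 0],
    [1, 1, -30, 0, 0],
    [1, 1, -30, 0, 0],
    [1, 1, -30, 0, 0],
    [1, 1, -30, 2, 0],
    [1, 1, -30, 3, 0],
    [1, 1, -30, 3, 0],
    [1, 1, -30, 3, 0],
    [1, 1, -30, 5, 0],
    [1, 1, -30, 5, 0],
    [1, 1, -30, 5, 0],
    [1, 1, -30, 5, 0]
  ]
}}

```text
time_s: 29.6
tool_pos: [390.0, -193.8, 317.5]
ee_rot: [180.0, -0.1, 162.6]
wrist_force: [0.4, 0.1, 0.6]
opening: 92.0
```

>>> {"api": "play_rows", "payload": {
  "steps": [
    [1, 0, 0, 0, 0],
    [1, 0, 0, 0, 0],
    [1, 0, 0, 0, 0]
  ]
}}

```text
time_s: 29.9
tool_pos: [391.2, -191.9, 318.3]
ee_rot: [180.0, -0.0, 162.6]
wrist_force: [-0.2, 0.4, 0.8]
opening: 92.1
```

```bash
python3 -W ignore - <<'E'
from h import *
o,p,d,C=shot("w12")
for a in legs(C,p,d): print(a[0],a[1],a[3])
E
```

```text
[ 391.2 -191.9  318.3] [ 1.7995e+02 -4.0000e-02  1.6263e+02] [ 63.  21. -48. 123.  22.  45.  74.]
[320. 206.] 5069 {'org': array([ 412.5, -200. ]), 'yaw': np.float64(-17.57), 'L': np.float64(156.4), 'grip': array([ 390.6, -193.1]), 'lugend': array([ 337.9, -176.4]), 'tubeW': np.float64(23.3), 'lugW': np.float64(43.1), 'junc': np.float64(117.4)}
[126. 242.] 2631 {'org': array([ 384.3, -377.3]), 'yaw': np.float64(14.9), 'L': np.float64(87.0), 'grip': array([ 362.1, -383.3]), 'lugend': array([ 342.3, -388.5]), 'tubeW': np.float64(22.8), 'lugW': np.float64(42.0), 'junc': np.float64(48.0)}
[215. 366.] 1575 {'org': array([ 543.5, -353.5]), 'yaw': np.float64(47.39), 'L': np.float64(74.0), 'grip': array([ 527.9, -370.5]), 'lugend': array([ 518.5, -380.7]), 'tubeW': np.float64(12.5), 'lugW': np.float64(40.0), 'junc': np.float64(30.9)}
```

View pics/w12.png

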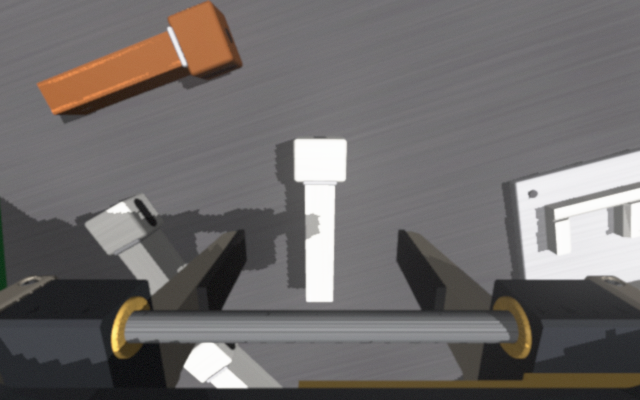

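>>> {"api": "play_rows", "payload": {
  "steps": [
    [1, 0, -0.8, 18, 0],
    [1, 0, 0, 25, 0],
    [1, 0, 0, 25, 0],
    [1, 0, 0, 25, 0],
    [1, 0, 0, 17, 0],
    [1, 0, 0, 9, 0],
    [1, 0, 0, 5, 0],
    [1, 0, 0, 1, 0],
    [0, 0, 0, 0, 0],
    [0, 0, 0, 0, 0],
    [0, 0, 0, 0, 0],
    [0, 0, 0, 0, 0],
    [0, 0, 0, 0, 0],
    [0, 0, 0, 0, 0],
    [0, 0, 0, 0, 0],
    [0, 0, 0, 0, 0],
    [0, 0, 0, 0, 0],
    [0, 0, 0, 0, 0]
  ],
  "newtons": 30
}}

```text
time_s: 31.75
tool_pos: [390.9, -193.5, 193.6]
ee_rot: [180.0, -0.0, 162.6]
wrist_force: [0.4, -0.6, 0.1]
opening: 25.7
```

>>> {"api": "play_rows", "payload": {
  "steps": [
    [0, 0, 0, -5, 0],
    [0, 0, 0, -15, 0],
    [0, 0, 0, -25, 0],
    [0, 0, 0, -30, 0],
    [0, 0, 0, -30, 0],
    [0, 0, 0, -25, 0],
    [0, 0, 0, -10, 0],
    [0, 0, 0, 0, 0],
    [0, 0, 0, 0, 0]
  ]
}}

```text
time_s: 32.65
tool_pos: [390.2, -193.6, 332.7]
ee_rot: [-180.0, -0.1, 162.5]
wrist_force: [-0.1, -0.6, -3.5]
opening: 25.9
```

```bash
cat >> h.py <<'E'
def held(n):
    o,p,d,C=shot(n);P=cloud(C,d)
    R=Ro.from_euler("xyz",o["ee_rot"],degrees=True).as_matrix();T=(P-o["tool_pos"])@R
    f=lambda u,v:np.nanmedian(T[v-3:v+4,u-3:u+4].reshape(-1,3),0).round(1)
    print("lug",f(322,185),f(300,200),f(345,200),"tube",f(322,355),f(322,372))
    m=(T[...,2]<200)&(T[...,2]>150)&(abs(T[...,1])<22)&(T[...,0]>20)
    print("lug face x",np.percentile(T[m][:,0],99.5).round(1));return o,T
E
python3 -W ignore - <<'E'
from h import *
o,T=held("w13")
print(o["opening"],o["wrist_force"])
goto(o,542.8,184.7,340,177.9)
E
```

```text
[ 390.2 -193.6  332.7] [-1.8000e+02 -8.0000e-02  1.6253e+02] [ 65.  20. -49. 122.  20.  47.  76.]
lug [ 4.390e+01 -1.000e-01  1.582e+02] [ 36.5 -10.4 158.2] [ 36.6  10.8 158.2] tube [-52.    0.  158.1] [-63.2   0.  158.1]
lug face x 56.4
25.948890768562336 [-0.0549644  -0.57239952 -3.46118087]
twist -15.37  then tx -138.6 ty 383.7 tz -7.3
```

>>> {"api": "play_rows", "payload": {
  "steps": [
    [0, 0, 0, 0, -3.85],
    [0, 0, 0, 0, -3.85],
    [0, 0, 0, 0, -3.85],
    [0, 0, 0, 0, -3.8],
    [0, -4, 12, 0, 0],
    [0, -7, 20, 0, 0],
    [0, -8, 26, 0, 0],
    [0, -8, 26, 0, 0],
    [0, -8, 26, 0, 0],
    [0, -8, 26, 0, 0],
    [0, -8, 26, 0, 0],
    [0, -8, 26, 0, 0],
    [0, -8, 26, 0, 0],
    [0, -8, 26, 0, 0],
    [0, -8, 26, 0, 0],
    [0, -8, 26, 0, 0],
    [0, -5, 20, 0, 0],
    [0, -2, 6, 0, 0],
    [0, 0, 0, 0, 0],
    [0, 0, 0, 0, 0]
  ]
}}

```text
time_s: 34.7
tool_pos: [500.0, 120.1, 332.9]
ee_rot: [-179.9, -0.1, 177.9]
wrist_force: [0.1, -0.4, -2.3]
opening: 25.5
```

```bash
python3 -W ignore - <<'E'
from h import *
o=robot.get_obs();print(o["tool_pos"],o["ee_rot"])
goto(o,544.5,184.7,240,177.9)
E
```

```text
[500.01928757 120.05707194 332.92476662] [-1.79941379e+02 -8.13705218e-02  1.77856136e+02]
twist -0.04  then tx -42.1 ty 66.2 tz 92.9
```

>>> {"api": "play_rows", "payload": {
  "steps": [
    [0, -6, 15, 0, 0],
    [0, -12, 20, 0, 0],
    [0, -12, 17, 5, 0],
    [0, -8, 10, 15, 0],
    [0, -4.1, 4.2, 22, 0],
    [0, 0, 0, 22, 0],
    [0, 0, 0, 15, 0],
    [0, 0, 0, 6, 0],
    [0, 0, 0, 2, 0],
    [0, 0, 0, 0, 0],
    [0, 0, 0, 0, 0]
  ]
}}

```text
time_s: 35.8
tool_pos: [545.2, 185.3, 247.5]
ee_rot: [180.0, 0.1, 177.9]
wrist_force: [0.3, 0.1, -2.5]
opening: 26.0
```

```bash
cat >> h.py <<'E'
def rel(n):
    o,T=held(n);p=cv2.imread(f"pics/{n}.png")
    zt=np.nanmedian(T[185,310:335,2]);zf=o["tool_pos"][2]-12; print("floor T z",zf,"drop",zf-zt-36)
    m=(T[...,2]>zt-4)&(T[...,2]<zt+5)&(T[...,0]>22)&(abs(T[...,1])<32); yy=T[m][:,1];print("lug y %.1f %.1f"%tuple(np.percentile(yy,[.5,99.5])))
    xl=T[m][:,0].max()
    # floor pixels inside the pocket mouth beyond the lug face, by row
    for v in range(100,200):
        k=(T[v,:,2]>zf-5)&(T[v,:,2]<zf+5)&(abs(T[v,:,1])<28)
        if k.sum()>40 and v%3==0:
            y=T[v,k,1];print(v,"x %.1f y %.1f %.1f n%d"%(np.median(T[v,k,0]),y.min(),y.max(),k.sum()))
    for u in (305,322,338):
        k=[v for v in range(90,200) if zf-17<T[v,u,2]<zf-11]
        if k: print(u,"endbar top x",T[k,u,0].min().round(1),T[k,u,0].max().round(1))
    cv2.imwrite(f"pics/{n}c.png",cv2.resize(p[60:310,180:520],None,fx=2.3,fy=2.3,interpolation=cv2.INTER_CUBIC))
E
python3 -W ignore - <<'E'
from h import *
rel("w14")
E
```

```text
[545.2 185.3 247.5] [1.7998e+02 8.0000e-02 1.7789e+02] [ 10.  40. -44. 106.  37.  48.  36.]
lug [ 43.9  -0.3 158.5] [ 36.7 -10.7 158.3] [ 36.8  10.5 158.5] tube [-51.7  -0.2 158.3] [-63.5  -0.2 158.3]
lug face x 56.6
floor T z 235.48774779961192 drop 40.90956440045423
lug y -23.1 22.1
102 x 83.6 y -27.8 27.6 n83
105 x 81.7 y -28.0 27.8 n82
108 x 79.7 y -27.8 27.6 n83
111 x 77.8 y -28.0 27.8 n83
114 x 75.8 y -27.4 27.2 n81
117 x 73.8 y -27.5 27.4 n79
141 x 57.7 y -26.2 24.1 n74
144 x 55.6 y -26.1 23.9 n74
147 x 53.5 y -26.1 23.9 n74
150 x 51.4 y -26.1 24.0 n73
305 endbar top x 60.6 73.3
322 endbar top x 61.3 73.3
338 endbar top x 60.7 73.3
```

View pics/w14c.png

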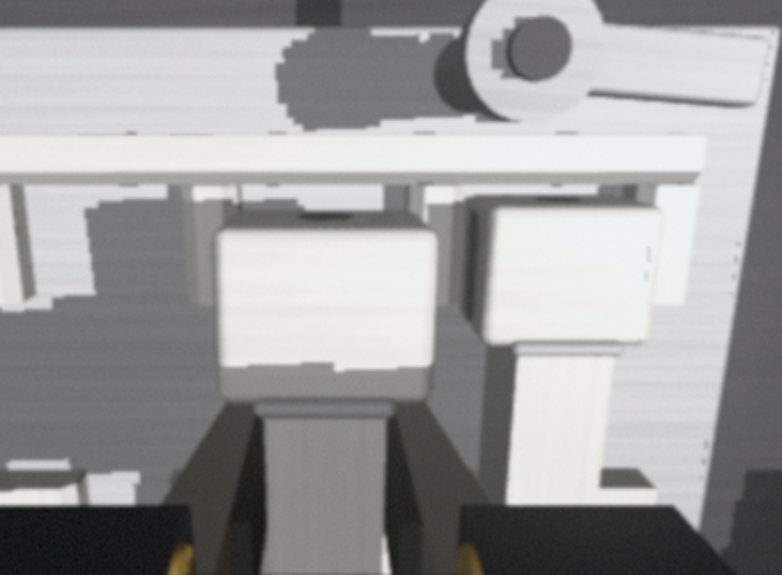

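>>> {"api": "play_rows", "payload": {
  "steps": [
    [0, -1, -0.5, 0, 0],
    [0, 0, 0, 6, 0],
    [0, 0, 0, 10, 0],
    [0, 0, 0, 10, 0],
    [0, 0, 0, 7, 0],
    [0, 0, 0, 4, 0],
    [0, 0, 0, 2, 0],
    [0, 0, 0, 1, 0],
    [0, 0, 0, 0, 0],
    [0, 0, 0, 0, 0]
  ]
}}

```text
time_s: 36.85
tool_pos: [546.0, 184.8, 206.9]
ee_rot: [180.0, 0.0, 177.9]
wrist_force: [-0.9, -0.1, -2.4]
opening: 25.9
```

>>> {"api": "play_rows", "payload": {
  "steps": [
    [0, 0, 0, 1, 0],
    [0, 0, 0, 0, 0]
  ]
}}

```text
time_s: 37.05
tool_pos: [545.9, 184.7, 205.7]
ee_rot: [-180.0, 0.0, 177.9]
wrist_force: [-0.7, 0.6, -2.1]
opening: 26.0
```

>>> {"api": "play_rows", "payload": {
  "steps": [
    [0, 0, 0, 0.7, 0],
    [0, 0, 0, 0, 0]
  ]
}}

```text
time_s: 37.25
tool_pos: [545.9, 184.8, 205.6]
ee_rot: [-180.0, 0.0, 177.9]
wrist_force: [-1.8, -1.6, 4.3]
opening: 26.1
```

>>> {"api": "play_rows", "payload": {
  "steps": [
    [0.35, 0, 0, 0, 0],
    [0.45, 0, 0, 0, 0],
    [0.45, 0, 0, 0, 0],
    [0.45, 0, 0, -5, 0],
    [0.45, 0, 0, -15, 0],
    [0.45, 0, 0, -25, 0],
    [0.45, 0, 0, -30, 0],
    [0.45, 0, 0, -30, 0],
    [0.6, 0, 0, -20, 0],
    [0.8, 0, 0, -10, 0],
    [1, 0, 0, 0, 0]
  ]
}}

```text
time_s: 38.35
tool_pos: [546.1, 184.9, 341.7]
ee_rot: [180.0, 0.2, 177.9]
wrist_force: [-0.6, -0.7, -0.1]
opening: 63.3
```

```bash
python3 -W ignore - <<'E'
from h import *
o,p,d,C=shot("w15")
for a in legs(C,p,d,zlo=38,zhi=56): print(a[0],a[1],a[3])
P=cloud(C,d)
for (u,v) in ((321,160),(320,180),(320,200),(320,225),(320,245),(320,265)): print((u,v),np.nanmedian(P[v-3:v+4,u-3:u+4].reshape(-1,3),0).round(1))
t,dt=robot.capture("top");cv2.imwrite("pics/t15.png",t);np.savez("pics/t15.npz",p=t,d=dt)
for a in legs(cam("top"),t,dt,er=0): print("top",a[0],a[1],a[3])
E
```

```text
[546.1 184.9 341.7] [1.7997e+02 1.7000e-01 1.7789e+02] [ 15.  34. -49. 103.  30.  57.  41.]
[321. 202.] 4601 {'org': array([568.4, 183.4]), 'yaw': np.float64(-2.08), 'L': np.float64(155.7), 'grip': array([545.4, 184.2]), 'lugend': array([490.6, 186.2]), 'tubeW': np.float64(23.1), 'lugW': np.float64(43.2), 'junc': np.float64(116.7)}
[392. 176.] 3342 {'org': array([539.6, 247.6]), 'yaw': np.float64(7.33), 'L': np.float64(99.2), 'grip': array([516.8, 244.6]), 'lugend': array([490.4, 241.3]), 'tubeW': np.float64(25.4), 'lugW': np.float64(43.8), 'junc': np.float64(56.2)}
[516. 259.] 576 bad
[557. 266.] 626 bad
[302. 370.] 373 bad
(321, 160) [511.  185.6  47.5]
(320, 180) [529.2 184.1  48.4]
(320, 200) [548.5 183.3  47.5]
(320, 225) [573.4 182.4  47.2]
(320, 245) [594.4 181.6  47.2]
(320, 265) [615.9 180.8  47.4]
top [547. 250.] 3031 bad
top [425. 207.] 1148 {'org': array([ 497.8, -351.8]), 'yaw': np.float64(13.25), 'L': np.float64(318.3), 'grip': array([ 475.4, -357.1]), 'lugend': array([ 342.8, -388.3]), 'tubeW': np.float64(23.8), 'lugW': np.float64(43.3), 'junc': np.float64(115.3)}
```

View pics/w15.png

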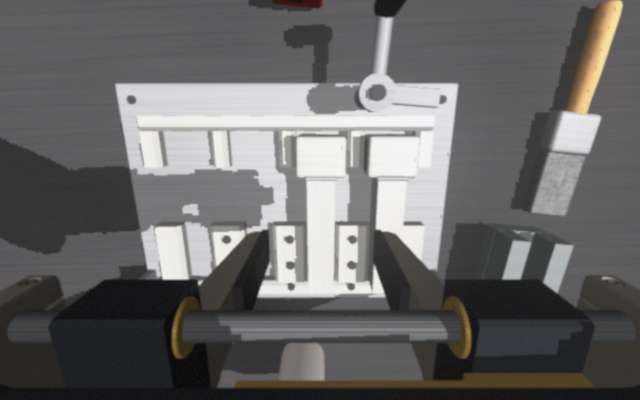

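View pics/t15.png

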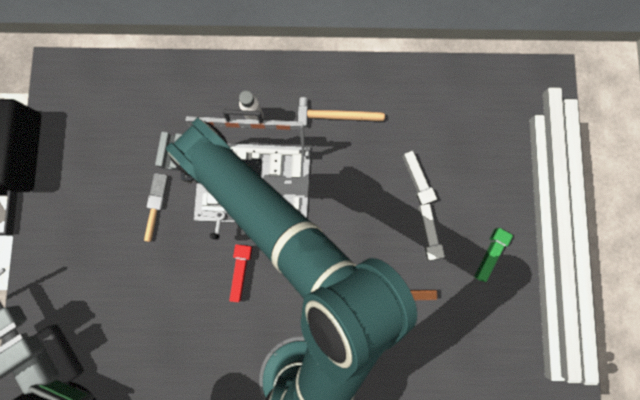

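Leg C is flat in pocket 3 (tops ≈47.3). Legs B and D are still where they were at (421,178) and (431,232). B next.

```bash
python3 -W ignore - <<'E'
from h import *
o=robot.get_obs();goto(o,556.5,-347.7,310,-158)
E
```

```text
twist -24.11  then tx 189.3 ty -497.4 tz 29.4
```

>>> {"api": "play_rows", "payload": {
  "steps": [
    [1, 0, 0, 0, -6],
    [1, 0, 0, 0, -6.1],
    [1, 0, 0, 0, -6],
    [1, 0, 0, 0, -6],
    [1, 9.3, -25.4, 0, 0],
    [1, 12, -32, 0, 0],
    [1, 12, -32, 0, 0],
    [1, 12, -32, 0, 0],
    [1, 12, -32, 0, 0],
    [1, 12, -32, 0, 0],
    [1, 12, -32, 0, 0],
    [1, 12, -32, 0, 0],
    [1, 12, -32, 0, 0],
    [1, 12, -32, 0, 0],
    [1, 12, -32, 0, 0],
    [1, 12, -32, 0, 0],
    [1, 12, -32, 5, 0],
    [1, 12, -32, 10, 0],
    [1, 12, -32, 10, 0],
    [1, 12, -24, 4.4, 0]
  ]
}}

```text
time_s: 40.45
tool_pos: [555.9, -349.5, 307.5]
ee_rot: [179.8, -0.1, -158.1]
wrist_force: [-0.8, 0.4, -0.1]
opening: 91.7
```

>>> {"api": "play_rows", "payload": {
  "steps": [
    [1, 0, 0, 0, 0],
    [1, 0, 0, 0, 0],
    [1, 0, 0, 0, 0]
  ]
}}

```text
time_s: 40.75
tool_pos: [557.1, -345.4, 310.2]
ee_rot: [179.9, 0.0, -157.9]
wrist_force: [0.4, 0.4, -0.3]
opening: 92.0
```

```bash
python3 -W ignore - <<'E'
from h import *
o,p,d,C=shot("w16")
for a in legs(C,p,d): print(a[0],a[1],a[3])
E
```

```text
[ 557.1 -345.4  310.2] [ 1.7992e+02  1.0000e-02 -1.5785e+02] [ 62.  44. -51.  93.  38.  61. 113.]
[353.  65.] 4100 bad
[319. 207.] 5326 {'org': array([ 577.6, -339.7]), 'yaw': np.float64(22.15), 'L': np.float64(156.9), 'grip': array([ 556.3, -348.3]), 'lugend': array([ 505. , -369.3]), 'tubeW': np.float64(23.2), 'lugW': np.float64(43.2), 'junc': np.float64(117.9)}
```

View pics/w16.png

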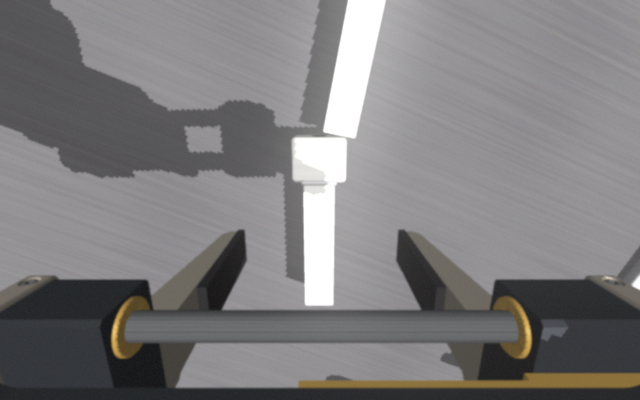

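>>> {"api": "play_rows", "payload": {
  "steps": [
    [1, 1, -1.8, 16, 0],
    [1, 0, 0, 25, 0],
    [1, 0, 0, 25, 0],
    [1, 0, 0, 25, 0],
    [1, 0, 0, 15, 0],
    [1, 0, 0, 7, 0],
    [1, 0, 0, 3, 0],
    [1, 0, 0, 1, 0],
    [0, 0, 0, 0, 0],
    [0, 0, 0, 0, 0],
    [0, 0, 0, 0, 0],
    [0, 0, 0, 0, 0],
    [0, 0, 0, 0, 0],
    [0, 0, 0, 0, 0],
    [0, 0, 0, 0, 0],
    [0, 0, 0, 0, 0],
    [0, 0, 0, 0, 0],
    [0, 0, 0, 0, 0]
  ],
  "newtons": 30
}}

```text
time_s: 42.6
tool_pos: [556.4, -348.9, 193.4]
ee_rot: [179.9, -0.0, -158.0]
wrist_force: [-1.6, 2.1, 1.6]
opening: 25.7
```

>>> {"api": "play_rows", "payload": {
  "steps": [
    [0, 0, 0, -5, 0],
    [0, 0, 0, -15, 0],
    [0, 0, 0, -25, 0],
    [0, 0, 0, -30, 0],
    [0, 0, 0, -30, 0],
    [0, 0, 0, -25, 0],
    [0, 0, 0, -10, 0],
    [0, 0, 0, 0, 0],
    [0, 0, 0, 0, 0]
  ]
}}

```text
time_s: 43.5
tool_pos: [555.9, -349.5, 332.5]
ee_rot: [180.0, -0.1, -158.0]
wrist_force: [0.2, -0.4, -4.1]
opening: 25.5
```

```bash
python3 -W ignore - <<'E'
from h import *
o,T=held("w17")
print(o["opening"],o["wrist_force"])
goto(o,480,60,340,177.9)
E
```

```text
[ 555.9 -349.5  332.5] [ 1.7996e+02 -8.0000e-02 -1.5800e+02] [ 63.  43. -51.  92.  37.  63. 114.]
lug [ 44.3  -0.5 158.3] [ 37.3 -10.9 158. ] [ 37.1  10.3 158.2] tube [-51.2  -0.4 158.1] [-63.3  -0.4 158.3]
lug face x 56.2
25.506391206450164 [ 0.20295341 -0.42931756 -4.13359581]
twist 24.10  then tx 90.9 ty 406.4 tz -7.5
```

View pics/w17.png

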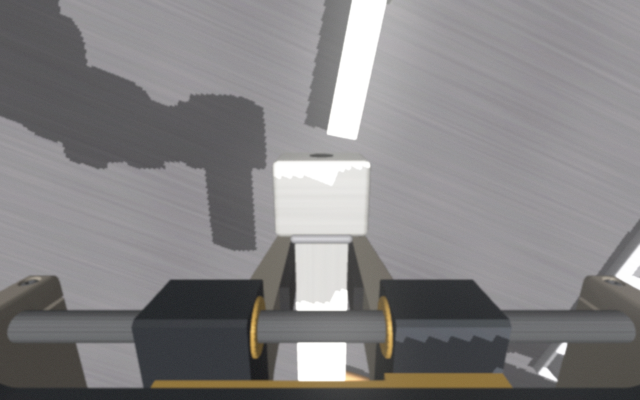

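>>> {"api": "play_rows", "payload": {
  "steps": [
    [0, 0, 0, 0, 6],
    [0, 0, 0, 0, 6],
    [0, 0, 0, 0, 6],
    [0, 0, 0, 0, 6.1],
    [0, 6, 14, 0, 0],
    [0, 8, 22, 0, 0],
    [0, 8, 28, 0, 0],
    [0, 8, 28, 0, 0],
    [0, 8, 28, 0, 0],
    [0, 8, 28, 0, 0],
    [0, 8, 28, 0, 0],
    [0, 8, 28, 0, 0],
    [0, 8, 28, 0, 0],
    [0, 8, 28, 0, 0],
    [0, 8, 28, 0, 0],
    [0, 5, 28, 0, 0],
    [0, 0, 28, 0, 0],
    [0, 0, 28, 0, 0],
    [0, 0, 22, 0, 0],
    [0, 0, 12.4, 0, 0]
  ]
}}

```text
time_s: 45.55
tool_pos: [479.8, 61.9, 332.8]
ee_rot: [180.0, -0.1, 178.1]
wrist_force: [-0.5, 0.6, -3.8]
opening: 25.9
```

>>> {"api": "play_rows", "payload": {
  "steps": [
    [0, 0, 0, 0, 0],
    [0, 0, 0, 0, 0]
  ]
}}

```text
time_s: 45.75
tool_pos: [480.3, 59.2, 332.9]
ee_rot: [-180.0, -0.1, 177.9]
wrist_force: [-0.0, -0.2, -3.0]
opening: 25.8
```

```bash
python3 -W ignore - <<'E'
from h import *
o=robot.get_obs();print(o["tool_pos"],o["ee_rot"])
goto(o,543.5,118.8,247,177.9)
E
```

```text
[480.32845757  59.24548194 332.88616652] [-1.79954154e+02 -7.18360440e-02  1.77885239e+02]
twist -0.01  then tx -60.9 ty 61.8 tz 85.9
```

>>> {"api": "play_rows", "payload": {
  "steps": [
    [0, -6, 15, 0, 0],
    [0, -14, 22, 0, 0],
    [0, -16, 17, 0, 0],
    [0, -14, 7.8, 5, 0],
    [0, -8, 0, 16, 0],
    [0, -2.9, 0, 22, 0],
    [0, 0, 0, 22, 0],
    [0, 0, 0, 14, 0],
    [0, 0, 0, 5, 0],
    [0, 0, 0, 2, 0],
    [0, 0, 0, 0, 0],
    [0, 0, 0, 0, 0]
  ]
}}

```text
time_s: 46.95
tool_pos: [543.8, 119.7, 248.3]
ee_rot: [180.0, 0.1, 177.9]
wrist_force: [0.6, 0.9, -2.6]
opening: 25.9
```

```bash
python3 -W ignore - <<'E'
from h import *
rel("w18")
E
```

```text
[543.8 119.7 248.3] [1.7999e+02 8.0000e-02 1.7790e+02] [ 18.  39. -45. 109.  38.  47.  41.]
lug [ 44.1  -0.3 158.1] [ 36.9 -10.6 158.1] [ 36.8  10.5 158.1] tube [-51.7  -0.2 158.2] [-63.3  -0.2 158. ]
lug face x 55.9
floor T z 236.32682778768967 drop 42.373985711843034
lug y -23.1 22.0
102 x 83.7 y -28.0 27.7 n81
105 x 81.7 y -27.9 27.9 n83
108 x 79.8 y -27.4 27.8 n81
111 x 77.8 y -28.0 27.9 n83
114 x 75.8 y -27.5 27.3 n81
138 x 59.7 y -26.3 23.7 n73
141 x 57.6 y -26.4 23.6 n73
144 x 55.5 y -26.3 23.7 n73
147 x 53.4 y -26.3 23.7 n73
150 x 51.3 y -26.3 23.7 n73
305 endbar top x 62.5 73.9
322 endbar top x 63.1 74.0
338 endbar top x 61.9 74.0
```

View pics/w18c.png

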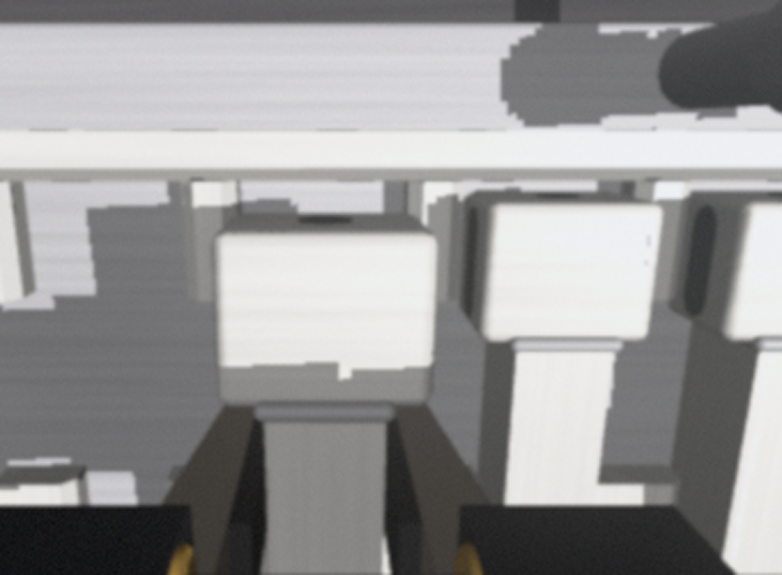

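>>> {"api": "play_rows", "payload": {
  "steps": [
    [0, 0.7, -0.8, 0, 0],
    [0, 0, 0, 6, 0],
    [0, 0, 0, 10, 0],
    [0, 0, 0, 10, 0],
    [0, 0, 0, 8, 0],
    [0, 0, 0, 5, 0],
    [0, 0, 0, 2, 0],
    [0, 0, 0, 1, 0],
    [0, 0, 0, 0, 0],
    [0, 0, 0, 0, 0]
  ]
}}

```text
time_s: 48.0
tool_pos: [543.0, 118.9, 205.7]
ee_rot: [180.0, 0.0, 177.9]
wrist_force: [0.5, -0.1, -3.1]
opening: 25.4
```

>>> {"api": "play_rows", "payload": {
  "steps": [
    [0, 0, 0, 0.8, 0],
    [0, 0, 0, 0, 0]
  ]
}}

```text
time_s: 48.2
tool_pos: [543.0, 118.9, 205.4]
ee_rot: [-180.0, 0.1, 177.9]
wrist_force: [-1.4, -0.3, 3.1]
opening: 25.7
```

>>> {"api": "play_rows", "payload": {
  "steps": [
    [0.35, 0, 0, 0, 0],
    [0.45, 0, 0, 0, 0],
    [0.45, 0, 0, 0, 0],
    [0.45, 0, 0, -5, 0],
    [0.45, 0, 0, -15, 0],
    [0.45, 0, 0, -25, 0],
    [0.45, 0, 0, -30, 0],
    [0.45, 0, 0, -30, 0],
    [0.6, 0, 0, -20, 0],
    [0.8, 0, 0, -10, 0],
    [1, 0, 0, 0, 0]
  ]
}}

```text
time_s: 49.3
tool_pos: [543.1, 119.0, 341.4]
ee_rot: [180.0, 0.2, 177.9]
wrist_force: [0.2, -0.7, -0.2]
opening: 63.4
```

```bash
python3 -W ignore - <<'E'
from h import *
o,p,d,C=shot("w19")
for a in legs(C,p,d,zlo=38,zhi=56): print(a[0],a[1],a[3])
P=cloud(C,d)
for (u,v) in ((321,160),(320,180),(320,200),(320,225),(320,245),(320,265)): print((u,v),np.nanmedian(P[v-3:v+4,u-3:u+4].reshape(-1,3),0).round(1))
t,dt=robot.capture("top");cv2.imwrite("pics/t19.png",t)
for a in legs(cam("top"),t,dt,er=0): print("top",a[0],a[1],a[3])
goto(o,405,-372,320,-169.5)
E
```

```text
[543.1 119.  341.4] [179.99   0.18 177.89] [ 23.  32. -51. 106.  30.  56.  47.]
[392. 177.] 3355 {'org': array([536.8, 182.8]), 'yaw': np.float64(4.02), 'L': np.float64(96.6), 'grip': array([513.8, 181.1]), 'lugend': array([488.6, 179.4]), 'tubeW': np.float64(24.8), 'lugW': np.float64(43.5), 'junc': np.float64(57.5)}
[461. 197.] 4467 {'org': array([563.8, 248.9]), 'yaw': np.float64(-2.44), 'L': np.float64(142.9), 'grip': array([540.8, 249.9]), 'lugend': array([492.4, 252. ]), 'tubeW': np.float64(25.0), 'lugW': np.float64(43.1), 'junc': np.float64(103.9)}
[321. 203.] 4513 {'org': array([566.3, 117.7]), 'yaw': np.float64(-1.99), 'L': np.float64(155.8), 'grip': array([543.3, 118.5]), 'lugend': array([488.4, 120.4]), 'tubeW': np.float64(23.2), 'lugW': np.float64(43.0), 'junc': np.float64(116.8)}
[580. 270.] 876 bad
[627. 261.] 491 bad
[359. 370.] 360 bad
(321, 160) [507.9 119.6  47.5]
(320, 180) [525.9 118.   48.6]
(320, 200) [545.5 117.3  47.2]
(320, 225) [570.4 116.3  47.5]
(320, 245) [591.  115.5  47.3]
(320, 265) [612.6 114.8  47.3]
top [547. 250.] 2984 {'org': array([ 396. , -702.4]), 'yaw': np.float64(0.04), 'L': np.float64(766.3), 'grip': array([ 373. , -702.5]), 'lugend': array([  12.8, -702.7]), 'tubeW': np.float64(27.0), 'lugW': np.float64(36.1), 'junc': np.float64(759.3)}
top [431. 235.] 572 {'org': array([ 418.6, -369. ]), 'yaw': np.float64(11.01), 'L': np.float64(157.7), 'grip': array([ 396.1, -373.4]), 'lugend': array([ 341.2, -384.1]), 'tubeW': np.float64(22.2), 'lugW': np.float64(43.2), 'junc': np.float64(118.7)}
twist -12.61  then tx 225.2 ty -457.6 tz 21.4
```

View pics/w19.png

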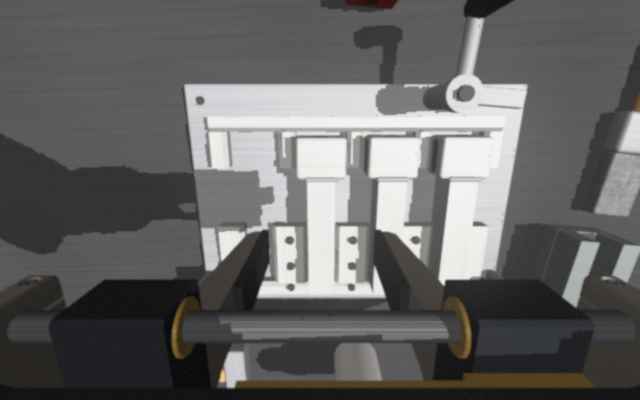

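View pics/t19.png

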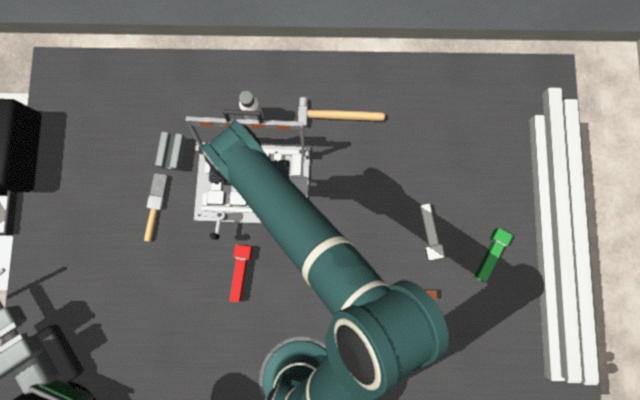

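B is seated in pocket 2. D remains at (431,232).

>>> {"api": "play_rows", "payload": {
  "steps": [
    [1, 0, 0, 0, -6.5],
    [1, 0, 0, 0, -6.6],
    [1, 8, -17, 0, 0],
    [1, 14, -27, 0, 0],
    [1, 14, -27, 0, 0],
    [1, 14, -27, 0, 0],
    [1, 14, -27, 0, 0],
    [1, 14, -27, 0, 0],
    [1, 14, -27, 0, 0],
    [1, 14, -27, 0, 0],
    [1, 14, -27, 0, 0],
    [1, 14, -27, 0, 0],
    [1, 14, -27, 0, 0],
    [1, 14, -27, 0, 0],
    [1, 14, -27, 0, 0],
    [1, 14, -27, 5, 0],
    [1, 14, -27, 8, 0],
    [1, 14, -27, 8, 0],
    [1, 8, -20, 0, 0],
    [1, 0, 0, 0, 0]
  ]
}}

```text
time_s: 51.4
tool_pos: [403.7, -361.1, 316.7]
ee_rot: [179.9, -0.1, -169.3]
wrist_force: [0.3, 0.7, -0.5]
opening: 91.8
```

>>> {"api": "play_rows", "payload": {
  "steps": [
    [1, 0, 0, 0, 0],
    [1, 0, 0, 0, 0]
  ]
}}

```text
time_s: 51.6
tool_pos: [405.7, -356.6, 318.4]
ee_rot: [179.9, -0.0, -168.9]
wrist_force: [-0.4, -0.0, 0.4]
opening: 91.9
```

```bash
python3 -W ignore - <<'E'
from h import *
o,p,d,C=shot("w20")
for a in legs(C,p,d): print(a[0],a[1],a[3]); a[3]!="bad" and goto(o,a[3]["grip"][0],a[3]["grip"][1],194,a[3]["yaw"]-180)
E
```

```text
[ 405.7 -356.6  318.4] [ 179.93   -0.   -168.87] [ 79.  34. -53. 109.  34.  54. 110.]
[304. 193.] 5106 {'org': array([ 418.1, -370.3]), 'yaw': np.float64(11.31), 'L': np.float64(155.2), 'grip': array([ 395.6, -374.8]), 'lugend': array([ 342. , -385.5]), 'tubeW': np.float64(23.2), 'lugW': np.float64(43.5), 'junc': np.float64(120.2)}
twist -0.18  then tx 13.5 ty -15.8 tz 124.4
```

View pics/w20.png

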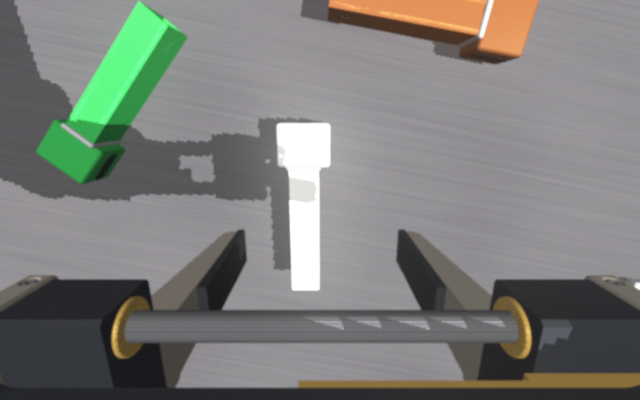

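>>> {"api": "play_rows", "payload": {
  "steps": [
    [1, 6.5, -7.8, 0, -0.2],
    [1, 6.5, -7.6, 16, 0],
    [1, 0, 0, 25, 0],
    [1, 0, 0, 25, 0],
    [1, 0, 0, 25, 0],
    [1, 0, 0, 18, 0],
    [1, 0, 0, 10, 0],
    [1, 0, 0, 5, 0],
    [1, 0, 0, 1, 0],
    [0, 0, 0, 0, 0],
    [0, 0, 0, 0, 0],
    [0, 0, 0, 0, 0],
    [0, 0, 0, 0, 0],
    [0, 0, 0, 0, 0],
    [0, 0, 0, 0, 0],
    [0, 0, 0, 0, 0],
    [0, 0, 0, 0, 0],
    [0, 0, 0, 0, 0],
    [0, 0, 0, 0, 0]
  ],
  "newtons": 30
}}

```text
time_s: 53.55
tool_pos: [395.5, -375.4, 193.6]
ee_rot: [180.0, -0.0, -168.8]
wrist_force: [-1.1, 1.4, 2.1]
opening: 25.7
```

>>> {"api": "play_rows", "payload": {
  "steps": [
    [0, 0, 0, -5, 0],
    [0, 0, 0, -15, 0],
    [0, 0, 0, -25, 0],
    [0, 0, 0, -30, 0],
    [0, 0, 0, -30, 0],
    [0, 0, 0, -25, 0],
    [0, 0, 0, -10, 0],
    [0, 0, 0, 0, 0],
    [0, 0, 0, 0, 0]
  ]
}}

```text
time_s: 54.45
tool_pos: [394.9, -375.8, 333.0]
ee_rot: [180.0, -0.1, -168.8]
wrist_force: [0.4, 0.4, -3.6]
opening: 26.1
```

```bash
python3 -W ignore - <<'E'
from h import *
o,T=held("w21")
print(o["opening"],o["wrist_force"])
goto(o,475,20,332,177.9)
E
```

```text
[ 394.9 -375.8  333. ] [ 1.7996e+02 -6.0000e-02 -1.6882e+02] [ 81.  34. -54. 108.  33.  56. 114.]
lug [ 44.2  -0.4 158.2] [ 37.  -10.8 158.3] [ 36.9  10.4 158.3] tube [-51.4  -0.4 158.3] [-63.4  -0.3 158.5]
lug face x 55.9
26.060810688636483 [ 0.37870532  0.37338988 -3.61446956]
twist 13.28  then tx -65.5 ty 398.5 tz 1.0
```

View pics/w21.png

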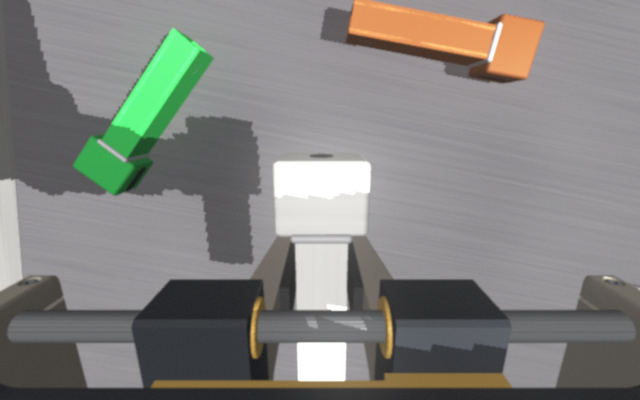

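>>> {"api": "play_rows", "payload": {
  "steps": [
    [0, 0, 0, 0, 4.4],
    [0, 0, 0, 0, 4.4],
    [0, 0, 0, 0, 4.4],
    [0, -2, 14, 0, 0],
    [0, -3.5, 22, 0, 0],
    [0, -4.5, 27, 0, 0],
    [0, -4.5, 27, 0, 0],
    [0, -4.5, 27, 0, 0],
    [0, -4.5, 27, 0, 0],
    [0, -4.5, 27, 0, 0],
    [0, -4.5, 27, 0, 0],
    [0, -4.5, 27, 0, 0],
    [0, -4.5, 27, 0, 0],
    [0, -4.5, 27, 0, 0],
    [0, -4.5, 27, 0, 0],
    [0, -4.5, 27, 0, 0],
    [0, -4.5, 27, 0, 0],
    [0, -3.5, 22, 0, 0],
    [0, -2, 14, 0, 0],
    [0, 0, 0, 0, 0]
  ]
}}

```text
time_s: 56.5
tool_pos: [473.6, 20.6, 333.3]
ee_rot: [179.9, -0.0, 178.4]
wrist_force: [0.4, 0.1, -3.3]
opening: 25.9
```

>>> {"api": "play_rows", "payload": {
  "steps": [
    [0, 0, 0, 0, 0],
    [0, 0, 0, 0, 0]
  ]
}}

```text
time_s: 56.7
tool_pos: [473.9, 16.9, 333.2]
ee_rot: [-180.0, -0.1, 178.0]
wrist_force: [0.9, -0.4, -3.2]
opening: 25.6
```

```bash
python3 -W ignore - <<'E'
from h import *
o=robot.get_obs();print(o["tool_pos"],o["ee_rot"])
goto(o,540.6,52.9,247,177.9)
E
```

```text
[473.9026685   16.92048383 333.22920196] [-1.79966074e+02 -6.28754853e-02  1.77982654e+02]
twist 0.08  then tx -65.3 ty 38.4 tz 86.2
```

>>> {"api": "play_rows", "payload": {
  "steps": [
    [0, 0, 12, 0, 0],
    [0, 0, 16, 0, 0],
    [0, -5, 10.4, 0, 0],
    [0, -12, 0, 0, 0],
    [0, -16, 0, 0, 0],
    [0, -16, 0, 5, 0],
    [0, -11, 0, 16, 0],
    [0, -5.3, 0, 22, 0],
    [0, 0, 0, 22, 0],
    [0, 0, 0, 14, 0],
    [0, 0, 0, 5, 0],
    [0, 0, 0, 2, 0],
    [0, 0, 0, 0, 0],
    [0, 0, 0, 0, 0]
  ]
}}

```text
time_s: 58.1
tool_pos: [541.2, 53.9, 248.5]
ee_rot: [-180.0, 0.1, 178.0]
wrist_force: [-0.3, 0.4, -3.0]
opening: 25.7
```

```bash
python3 -W ignore - <<'E'
from h import *
rel("w22")
E
```

```text
[541.2  53.9 248.5] [-1.80e+02  9.00e-02  1.78e+02] [ 26.  39. -46. 111.  38.  47.  47.]
lug [ 44.   -0.3 158.3] [ 36.7 -10.7 158.4] [ 36.7  10.6 158.4] tube [-51.9  -0.2 158.2] [-63.7  -0.2 158.4]
lug face x 55.7
floor T z 236.5288758516382 drop 42.2176199706326
lug y -23.1 22.0
102 x 83.7 y -27.9 27.6 n82
105 x 81.7 y -28.0 27.8 n83
108 x 79.8 y -27.4 28.0 n81
111 x 77.8 y -27.3 27.4 n81
114 x 75.8 y -27.6 27.3 n81
141 x 57.6 y -26.3 23.7 n72
144 x 55.5 y -26.3 23.6 n73
147 x 53.4 y -26.5 23.6 n73
150 x 51.3 y -26.3 23.9 n72
305 endbar top x 61.8 73.9
322 endbar top x 62.5 73.9
338 endbar top x 61.8 73.9
```

View pics/w22c.png

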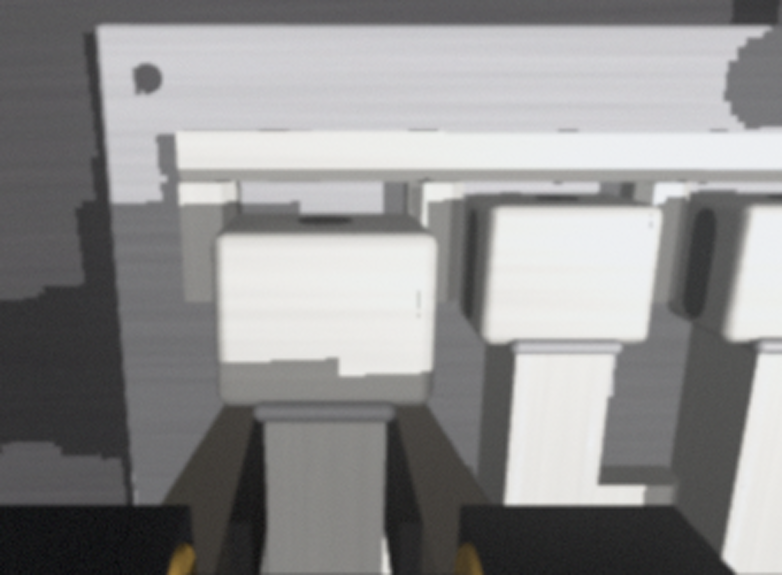

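Almost the same offsets as for B, so the correction is tx +0.6, ty -0.8.

>>> {"api": "play_rows", "payload": {
  "steps": [
    [0, 0.6, -0.8, 0, 0],
    [0, 0, 0, 6, 0],
    [0, 0, 0, 10, 0],
    [0, 0, 0, 10, 0],
    [0, 0, 0, 8, 0],
    [0, 0, 0, 5, 0],
    [0, 0, 0, 2, 0],
    [0, 0, 0, 1, 0],
    [0, 0, 0, 0, 0],
    [0, 0, 0, 0, 0]
  ]
}}

```text
time_s: 59.15
tool_pos: [540.4, 53.1, 205.9]
ee_rot: [180.0, 0.0, 178.0]
wrist_force: [-0.3, 0.5, -2.9]
opening: 25.7
```

>>> {"api": "play_rows", "payload": {
  "steps": [
    [0, 0, 0, 0.8, 0],
    [0, 0, 0, 0, 0]
  ]
}}

```text
time_s: 59.35
tool_pos: [540.5, 53.1, 205.6]
ee_rot: [-180.0, 0.1, 178.0]
wrist_force: [-1.1, -1.0, 5.1]
opening: 25.9
```

>>> {"api": "play_rows", "payload": {
  "steps": [
    [0.35, 0, 0, 0, 0],
    [0.45, 0, 0, 0, 0],
    [0.45, 0, 0, 0, 0],
    [0.45, 0, 0, -5, 0],
    [0.45, 0, 0, -15, 0],
    [0.45, 0, 0, -25, 0],
    [0.45, 0, 0, -30, 0],
    [0.45, 0, 0, -30, 0],
    [0.6, 0, 0, -30, 0],
    [0.8, 0, 25, -30, 0],
    [1, 0, 30, -20, 0],
    [1, 0, 30, -15, 0],
    [1, 0, 15, 0, 0],
    [1, 0, 0, 0, 0],
    [1, 0, 0, 0, 0]
  ]
}}

```text
time_s: 60.85
tool_pos: [543.5, 152.6, 405.1]
ee_rot: [-179.9, -0.0, 178.0]
wrist_force: [-0.3, -0.6, -1.1]
opening: 91.6
```

```bash
python3 -W ignore - <<'E'
from h import *
o,p,d,C=shot("w23")
for a in legs(C,p,d,zlo=38,zhi=56): print(a[0],a[1],a[3], np.nanpercentile(0,50))
P=cloud(C,d)
F=np.array([566.5,151.2]);a=np.radians(-2.1);R=np.array([[np.cos(a),-np.sin(a)],[np.sin(a),np.cos(a)]])
for y in (-99,-33,33,99):
  q=[]
  for x,dy in ((-72,-16),(-72,16),(-50,0),(-20,0),(10,0),(40,0)):
    u,v=proj(C,np.r_[F+R@[x,y+dy],48])[0].round().astype(int); q.append(np.nanmedian(P[v-2:v+3,u-2:u+3,2]).round(1))
  print(y,q)
s,_=robot.capture("side");cv2.imwrite("pics/s23.png",s)
E
```

```text
[543.5 152.6 405.1] [-179.95   -0.    178.03] [ 23.  30. -55. 101.  27.  63.  46.]
[235. 177.] 2614 {'org': array([563.1,  53.4]), 'yaw': np.float64(6.75), 'L': np.float64(158.0), 'grip': array([540.3,  50.7]), 'lugend': array([484.7,  44.1]), 'tubeW': np.float64(23.0), 'lugW': np.float64(44.2), 'junc': np.float64(119.0)} 0.0
[293. 190.] 3179 {'org': array([566.3, 118. ]), 'yaw': np.float64(-2.03), 'L': np.float64(156.0), 'grip': array([543.3, 118.9]), 'lugend': array([488.3, 120.8]), 'tubeW': np.float64(23.2), 'lugW': np.float64(42.8), 'junc': np.float64(117.0)} 0.0
[350. 189.] 3187 {'org': array([568.3, 183.3]), 'yaw': np.float64(-2.19), 'L': np.float64(155.7), 'grip': array([545.3, 184.2]), 'lugend': array([490.5, 186.3]), 'tubeW': np.float64(23.0), 'lugW': np.float64(42.8), 'junc': np.float64(116.7)} 0.0
[407. 180.] 2732 {'org': array([569.7, 247.2]), 'yaw': np.float64(-9.44), 'L': np.float64(157.6), 'grip': array([547. , 250.9]), 'lugend': array([491.9, 260.1]), 'tubeW': np.float64(24.7), 'lugW': np.float64(43.3), 'junc': np.float64(118.6)} 0.0
[507. 249.] 721 bad 0.0
[542. 251.] 692 bad 0.0
-99 [np.float64(47.3), np.float64(47.4), np.float64(47.5), np.float64(47.1), np.float64(47.3), np.float64(223.6)]
-33 [np.float64(47.3), np.float64(47.1), np.float64(47.4), np.float64(47.2), np.float64(47.4), np.float64(47.1)]
33 [np.float64(47.2), np.float64(47.4), np.float64(47.1), np.float64(47.3), np.float64(47.2), np.float64(47.5)]
99 [np.float64(47.2), np.float64(47.3), np.float64(47.3), np.float64(47.2), np.float64(47.1), np.float64(225.0)]
```

View pics/w23.png

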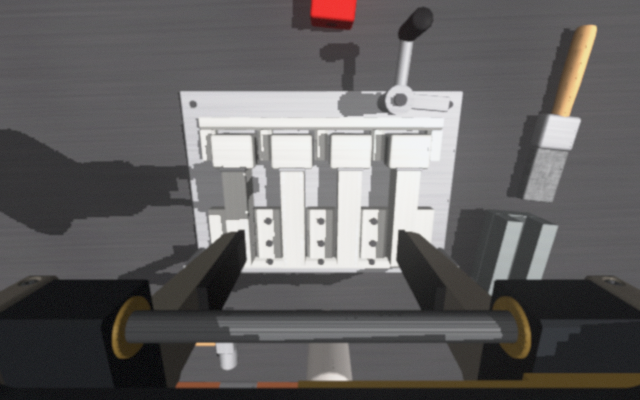

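View pics/s23.png

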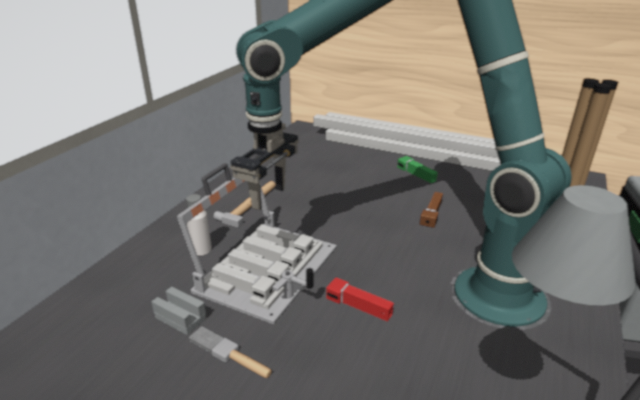

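All four legs lie flat (top 47.1–47.5 everywhere). Now the bar.

>>> {"api": "play_rows", "payload": {
  "steps": [
    [1, 0, 0, -20, 0],
    [1, 0, 0, -25, 8.2],
    [1, 0, 0, -25, 8.2],
    [1, 0, 0, -20, 8.2],
    [1, 0, 0, -5, 8.2],
    [1, 0, 0, 0, 8.2],
    [1, 0, 0, 0, 8.2],
    [1, 0, 0, 0, 8.2],
    [1, 0, 0, 0, 8.2],
    [0.6, 0, 0, 0, 8.2],
    [0.6, 0, 0, 0, 8.2],
    [0.6, 0, 0, 0, 8],
    [0.6, 0, 0, 0, 0],
    [0.6, 0, 0, 0, 0]
  ]
}}

```text
time_s: 62.35
tool_pos: [543.8, 152.2, 499.6]
ee_rot: [-180.0, 0.0, 88.1]
wrist_force: [0.7, -0.4, -0.6]
opening: 56.0
```

```bash
python3 -W ignore - <<'E'
from h import *
o,p,d,C=shot("w24");goto(o,696.5,146.5,490,87.9)
P=cloud(C,d)
m=(P[...,2]>225)&(P[...,2]<270)&(P[...,0]>650)&(P[...,0]<760)&(P[...,1]>60);print(m.sum(),np.median(P[m],0),P[m].min(0),P[m].max(0))
E
```

```text
[543.8 152.2 499.6] [-1.7997e+02  2.0000e-02  8.8130e+01] [ 13.  19. -40.  96.  13.  70. -32.]
twist 0.23  then tx -0.1 ty 152.8 tz 9.6
2657 [692.78305333 152.05698565 252.65468535] [682.80873185  99.11304258 225.02903868] [703.02983305 194.24923576 256.72032833]
```

View pics/w24.png

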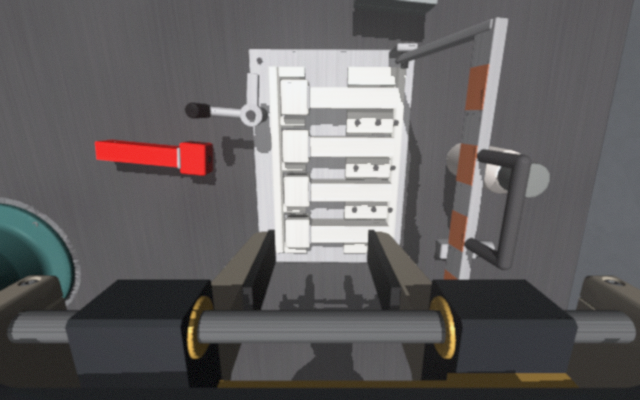

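>>> {"api": "play_rows", "payload": {
  "steps": [
    [0.5, 0, 15, 0, 0.2],
    [0.5, 0, 28, 0, 0],
    [0.5, 0, 30, 0, 0],
    [0.5, 0, 30, 0, 0],
    [0.5, 0, 28, 0, 0],
    [0.5, 0, 15, 0, 0],
    [0.5, 0, 6.8, 0, 0],
    [0.5, 0, 0, 0, 0],
    [0.5, 0, 0, 0, 0],
    [0.5, 0, 0, 0, 0]
  ]
}}

```text
time_s: 63.4
tool_pos: [695.7, 147.4, 500.3]
ee_rot: [180.0, 0.0, 87.9]
wrist_force: [-0.2, 0.2, 0.7]
opening: 46.1
```

```bash
python3 -W ignore - <<'E'
from h import *
o,p,d,C=shot("w25")
P=cloud(C,d)
m=(P[...,2]>240)&(P[...,2]<270)&(P[...,0]>650)&(P[...,0]<760)&(P[...,1]>140)&(P[...,1]<175);print(m.sum(),np.median(P[m],0),P[m].min(0),P[m].max(0))
E
```

```text
[695.7 147.4 500.3] [1.7999e+02 1.0000e-02 8.7870e+01] [  7.  34. -36.  74.  19.  78. -30.]
676 [697.25062608 158.02858212 254.12505311] [690.84171018 140.02252148 248.49981942] [703.61473959 174.97006511 256.93424119]
```

View pics/w25.png

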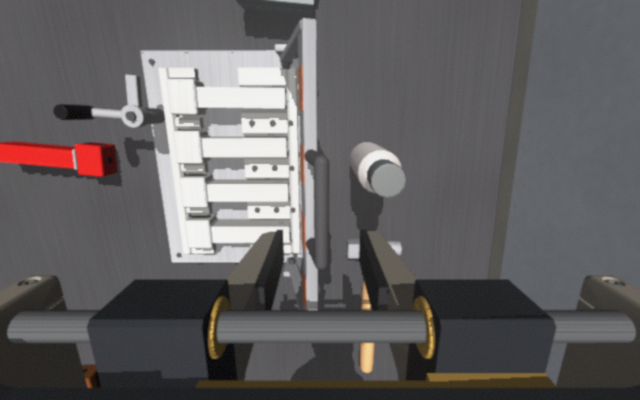

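>>> {"api": "play_rows", "payload": {
  "steps": [
    [0.5, 0, 1.3, 14, 0],
    [0.5, 0, 0, 22, 0],
    [0.5, 0, 0, 20, 0],
    [0.5, 0, 0, 14, 0],
    [0.5, 0, 0, 7, 0],
    [0.5, 0, 0, 2, 0],
    [0.5, 0, 0, 0, 0],
    [0, 0, 0, 0, 0],
    [0, 0, 0, 0, 0],
    [0, 0, 0, 0, 0],
    [0, 0, 0, 0, 0],
    [0, 0, 0, 0, 0],
    [0, 0, 0, 0, 0],
    [0, 0, 0, 0, 0]
  ],
  "newtons": 15
}}

```text
time_s: 64.85
tool_pos: [696.5, 147.4, 421.1]
ee_rot: [-179.8, 0.1, 87.8]
wrist_force: [-5.4, -1.4, 3.4]
opening: 11.4
```

Run:
```python
import numpy as np
th=np.linspace(1.8,0,39);d=np.diff(np.c_[-200*np.cos(th),-200*np.sin(th)],axis=0)
print(d.round(1).tolist())
```

```text
[[-9.3, -1.9], [-9.4, -1.5], [-9.4, -1.0], [-9.5, -0.6], [-9.5, -0.2], [-9.5, 0.3], [-9.4, 0.7], [-9.4, 1.2], [-9.3, 1.6], [-9.2, 2.1], [-9.1, 2.5], [-9.0, 2.9], [-8.9, 3.4], [-8.7, 3.8], [-8.5, 4.2], [-8.3, 4.6], [-8.1, 5.0], [-7.8, 5.3], [-7.6, 5.7], [-7.3, 6.1], [-7.0, 6.4], [-6.7, 6.7], [-6.3, 7.0], [-6.0, 7.3], [-5.7, 7.6], [-5.3, 7.9], [-4.9, 8.1], [-4.5, 8.3], [-4.1, 8.5], [-3.7, 8.7], [-3.3, 8.9], [-2.9, 9.0], [-2.4, 9.2], [-2.0, 9.3], [-1.6, 9.3], [-1.1, 9.4], [-0.7, 9.4], [-0.2, 9.5]]
```

>>> {"api": "play_rows", "payload": {
  "steps": [
    [0, 0, -9.3, -1.9, 0],
    [0, 0, -9.4, -1.5, 0],
    [0, 0, -9.4, -1, 0],
    [0, 0, -9.5, -0.6, 0],
    [0, 0, -9.5, -0.2, 0],
    [0, 0, -9.5, 0.3, 0],
    [0, 0, -9.4, 0.7, 0],
    [0, 0, -9.4, 1.2, 0],
    [0, 0, -9.3, 1.6, 0],
    [0, 0, -9.2, 2.1, 0],
    [0, 0, -9.1, 2.5, 0],
    [0, 0, -9, 2.9, 0],
    [0, 0, -8.9, 3.4, 0],
    [0, 0, -8.7, 3.8, 0],
    [0, 0, -8.5, 4.2, 0],
    [0, 0, -8.3, 4.6, 0],
    [0, 0, -8.1, 5, 0],
    [0, 0, -7.8, 5.3, 0],
    [0, 0, -7.6, 5.7, 0]
  ]
}}

```text
time_s: 66.75
tool_pos: [527.2, 153.6, 382.2]
ee_rot: [-180.0, 0.0, 87.8]
wrist_force: [-0.2, 1.4, -0.9]
opening: 11.4
```

>>> {"api": "play_rows", "payload": {
  "steps": [
    [0, 0, -7.3, 6.1, 0],
    [0, 0, -7, 6.4, 0],
    [0, 0, -6.7, 6.7, 0],
    [0, 0, -6.3, 7, 0],
    [0, 0, -6, 7.3, 0],
    [0, 0, -5.7, 7.6, 0],
    [0, 0, -5.3, 7.9, 0],
    [0, 0, -4.9, 8.1, 0],
    [0, 0, -4.5, 8.3, 0],
    [0, 0, -4.1, 8.5, 0],
    [0, 0, -3.7, 8.7, 0],
    [0, 0, -3.3, 8.9, 0],
    [0, 0, -2.9, 9, 0],
    [0, 0, -2.4, 9.2, 0],
    [0, 0, -2, 9.3, 0],
    [0, 0, 0, 0, 0],
    [0, 0, 0, 0, 0]
  ]
}}

```text
time_s: 68.45
tool_pos: [455.3, 156.4, 263.2]
ee_rot: [-179.9, 0.0, 87.8]
wrist_force: [-5.6, 1.2, -2.1]
opening: 11.1
```

>>> {"api": "play_rows", "payload": {
  "steps": [
    [0, 0, -1.6, 9.3, 0],
    [0, 0, -1.1, 9.4, 0],
    [0, 0, -0.7, 7, 0],
    [0, 0, -0.3, 5, 0],
    [0, 0, -0.1, 4, 0],
    [0, 0, 0, 2, 0],
    [0, 0, 0, 0, 0],
    [0, 0, 0, 0, 0]
  ]
}}

```text
time_s: 69.25
tool_pos: [451.1, 156.6, 226.7]
ee_rot: [-179.8, 0.0, 87.8]
wrist_force: [-6.8, 0.6, -2.7]
opening: 11.4
```

>>> {"api": "play_rows", "payload": {
  "steps": [
    [0, 0, 0, 1, 0],
    [0, 0, 0, 0, 0]
  ]
}}

```text
time_s: 69.45
tool_pos: [451.1, 156.6, 225.7]
ee_rot: [-179.9, 0.0, 87.8]
wrist_force: [-7.0, 1.0, -3.4]
opening: 10.9
```

>>> {"api": "play_rows", "payload": {
  "steps": [
    [0.3, 0, 0, 0, 0],
    [0.33, 0, 0, 0, 0],
    [0.33, 0, 0, 0, 0],
    [0.33, 0, 0, -10, 0],
    [0.33, 0, 0, -20, 0],
    [0.33, 0, 0, -25, 0],
    [0.33, 0, 0, -25, 0],
    [0.33, 0, 0, -25, 0],
    [0.5, 0, 0, -15, 0],
    [0.6, 20, -16, -10, 0],
    [0.6, 28, -20, 0, 0],
    [0.6, 20, -13, 0, 0],
    [0.6, 8, -5, 0, 0],
    [0.6, 0, 0, 0, 0],
    [0.6, 0, 0, 0, 0]
  ]
}}

```text
time_s: 70.95
tool_pos: [401.7, 233.8, 356.2]
ee_rot: [180.0, 0.0, 87.8]
wrist_force: [-0.2, 0.0, -0.3]
opening: 55.3
```

```bash
python3 -W ignore - <<'E'
from h import *
o,p,d,C=shot("w26")
P=cloud(C,d)
m=(P[...,2]>106)&(P[...,2]<120)&(abs(P[...,0]-396)<25)&(abs(P[...,1]-235)<25);print(m.sum(),P[m].mean(0),P[m].min(0),P[m].max(0))
m=(P[...,2]>50)&(P[...,2]<66)&(abs(P[...,0]-452)<9)&(abs(P[...,1]-160)<20);print("rod",m.sum(),P[m].min(0),P[m].max(0))
s,_=robot.capture("side");cv2.imwrite("pics/s26.png",s[180:340,170:400].repeat(3,0).repeat(3,1))
E
```

```text
[401.7 233.8 356.2] [1.7998e+02 3.0000e-02 8.7750e+01] [  3.  18. -43. 117.  16.  50. -51.]
414 [397.69489799 238.81907403 113.45592088] [388.73940891 229.50857487 106.52491798] [405.9145309  246.62192737 116.03280594]
rod 103 [445.39804006 140.33818521  53.42502988] [452.19660962 162.43414118  61.07597317]
```

View pics/w26.png

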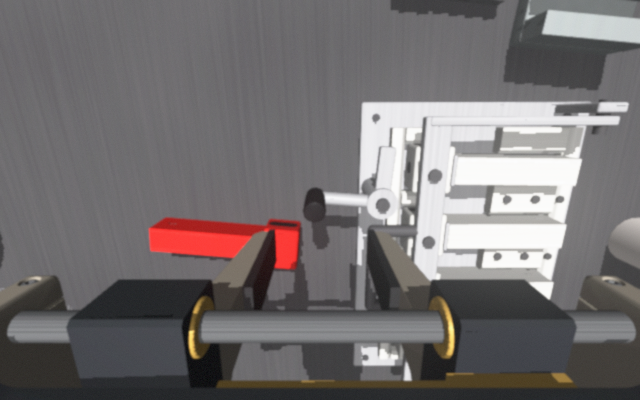

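View pics/s26.png

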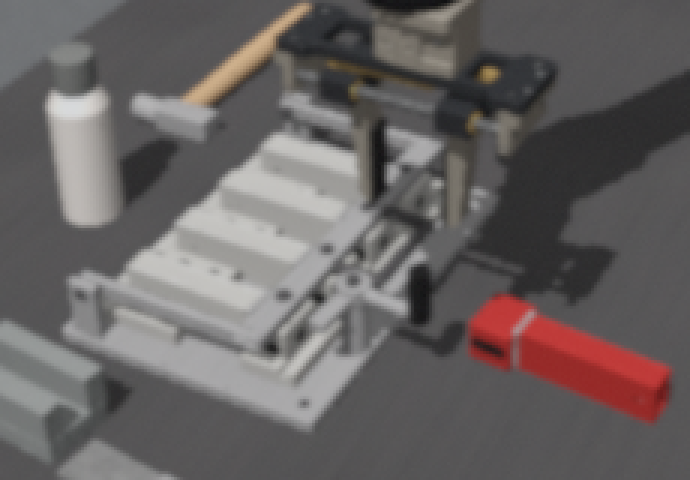

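The bar is down across the lugs. Now the knob at (314,203).

>>> {"api": "play_rows", "payload": {
  "steps": [
    [0.6, 2.5, -4.7, 14, 0],
    [0.6, 0, 0, 22, 0],
    [0.6, 0, 0, 22, 0],
    [0.6, 0, 0, 15, 0],
    [0.6, 0, 0, 7, 0],
    [0.6, 0, 0, 2, 0],
    [0.6, 0, 0, 0, 0],
    [0, 0, 0, 0, 0],
    [0, 0, 0, 0, 0],
    [0, 0, 0, 0, 0],
    [0, 0, 0, 0, 0],
    [0, 0, 0, 0, 0],
    [0, 0, 0, 0, 0],
    [0, 0, 0, 0, 0]
  ],
  "newtons": 12
}}

```text
time_s: 72.45
tool_pos: [396.5, 237.2, 274.1]
ee_rot: [180.0, 0.0, 87.8]
wrist_force: [-0.6, 0.5, 2.1]
opening: 17.7
```

Run:
```python
from h import *
o=robot.get_obs();print(o["tool_pos"])
a=np.radians(87.8);n=16
c=np.array([457.0,231.0]);ph=np.linspace(1.50,-0.03,n+1);k=np.c_[c[0]-60.5*np.sin(ph),c[1]+60.5*np.cos(ph)]
d=np.diff(k,axis=0);tx=d@[np.cos(a),np.sin(a)];ty=d@[np.sin(a),-np.cos(a)]
print(k[0],np.c_[tx,ty].round(1).tolist(),k[-1])
```

```text
[396.47180938 237.24241246 274.14978798]
[396.65155331 235.2796007 ] [[5.8, 0.5], [5.7, 1.0], [5.6, 1.6], [5.4, 2.1], [5.2, 2.6], [4.9, 3.1], [4.6, 3.5], [4.2, 3.9], [3.8, 4.3], [3.4, 4.7], [2.9, 5.0], [2.5, 5.2], [1.9, 5.4], [1.4, 5.6], [0.9, 5.7], [0.3, 5.8]] [458.81472776 291.47277704]
```

>>> {"api": "play_rows", "payload": {
  "steps": [
    [0, 5, 0.5, 0, 0],
    [0, 5, 1, 0, 0],
    [0, 5.3, 1.6, 0, 0],
    [0, 5.2, 2.1, 0, 0],
    [0, 5.2, 2.6, 0, 0],
    [0, 4.9, 3.1, 0, 0],
    [0, 4.6, 3.5, 0, 0],
    [0, 4.2, 3.9, 0, 0],
    [0, 3.8, 4.3, 0, 0],
    [0, 3.4, 4.7, 0, 0],
    [0, 2.9, 5, 0, 0],
    [0, 2.5, 5.2, 0, 0],
    [0, 1.9, 5.4, 0, 0],
    [0, 1.4, 5.6, 0, 0],
    [0, 0.9, 5.7, 0, 0],
    [0, 0.3, 5.8, 0, 0],
    [0, 0, 0, 0, 0],
    [0, 0, 0, 0, 0]
  ]
}}

```text
time_s: 74.25
tool_pos: [457.8, 294.3, 274.3]
ee_rot: [-180.0, -0.3, 87.9]
wrist_force: [-0.5, 6.4, -1.1]
opening: 17.7
```

>>> {"api": "play_rows", "payload": {
  "steps": [
    [0, -1.5, 1.5, 0, 0],
    [0, 0, 1, 0, 0],
    [0, 0, 0, 0, 0]
  ]
}}

```text
time_s: 74.55
tool_pos: [459.0, 293.8, 274.3]
ee_rot: [-179.9, -0.4, 88.0]
wrist_force: [-5.5, 8.0, -0.1]
opening: 17.6
```

>>> {"api": "play_rows", "payload": {
  "steps": [
    [0.3, 0, 0, 0, 0],
    [0.6, 0, 0, 0, 0],
    [0.6, 0, 0, 0, 0],
    [0.6, 0, 0, -10, 0],
    [0.6, 0, 0, -25, 0],
    [0.6, -10, 0, -30, 0],
    [0.6, -30, 0, -30, 0],
    [0.6, -30, 8, -30, 0],
    [0.6, -30, 12, -20, 0],
    [0.6, -20, 10, -10, 0],
    [0.6, -15, 5, 0, 0],
    [0.6, 0, 0, 0, 0],
    [0.6, 0, 0, 0, 0]
  ]
}}

```text
time_s: 75.85
tool_pos: [490.5, 153.7, 429.4]
ee_rot: [180.0, -0.0, 87.8]
wrist_force: [-1.0, -0.4, -0.0]
opening: 55.0
```

```bash
python3 -W ignore - <<'E'
from h import *
o,p,d,C=shot("w27")
print(o["wrist_force"])
P=cloud(C,d)
m=(P[...,2]>107)&(P[...,2]<120)&(abs(P[...,0]-457)<25)&(abs(P[...,1]-292)<25);print("knob",m.sum(),np.median(P[m],0))
m=(P[...,2]>60)&(P[...,2]<80)&(abs(P[...,0]-457)<70)&(abs(P[...,1]-231)<14);print("strap z",m.sum(),P[m].min(0),P[m].max(0))
s,_=robot.capture("side");cv2.imwrite("pics/s27.png",s[180:340,170:400].repeat(3,0).repeat(3,1))
E
```

```text
[490.5 153.7 429.4] [ 1.7999e+02 -1.0000e-02  8.7770e+01] [ 14.  17. -42. 107.  13.  60. -35.]
[-1.01507218 -0.36615273 -0.02642023]
knob 359 [460.03497348 289.63184597 113.97815351]
strap z 1233 [443.72277187 217.17990266  60.00150387] [518.84646025 244.87321703  79.99700496]
```

View pics/w27.png

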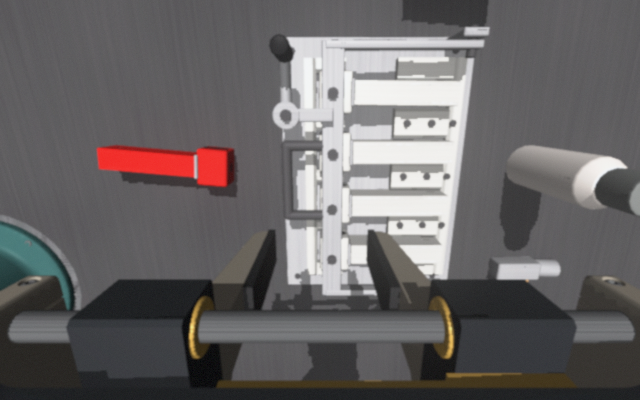

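View pics/s27.png

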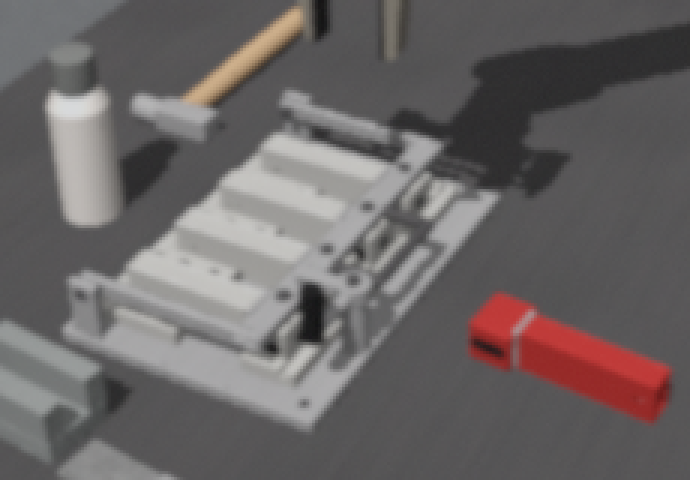

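The wrist view shows the strap over the crossbar (from (287,115) to (330,115)) and the handle along fixture +y (knob at (281,46)). The bar lies flat on all four lugs, and the gripper is clear. I'm handing in.

```bash
python3 -c "
from rig import robot
print(robot.hand_in())"
```

```text
the job is handed in; nothing more can be done
None
```

I loaded the fixture and handed the job in at about 76 s; no verdict is reported.

**What I did:** I turned the latch aside to its stop and swung the bar back until it rested. All four axle ends were present. I gripped each about 23 mm from mid-length toward its lug, carried it level, and laid it in its own pocket. Then I swung the bar down and turned the latch back against its stop.

**Last checks:**
- **Axle ends:** their tops read an even 47.1–47.5 mm from lug to tube in all four pockets, where 48 mm was expected. The bench itself read about 0.5 mm low, so this fits seated parts. I took these readings before closing the bar.
- **Bar and latch:** the bar's grip rod came back to its starting height. The last pictures show the strap over the crossbar with its handle along fixture +y.
- **Bystanders:** I did not touch the hammer, wire brush, V-block or spray can, or the coloured look-alikes.

**What disagreed:**
- **Wrist calibration:** the wrist camera's calibration changed by 1–2 mm between readings. I therefore set the final placements by comparing part and pocket within the same picture.
- **Two angle readings:** the fitted angles of the two outer parts were off in the last overview (+6.8° and -9.4°). I put this down to the fingers hiding part of them. The pocket 4 part had read -2.1° in its own clear view, but the pocket 1 part had no separate angle reading.
- **First grip:** the fingers were still closing when I lifted the first part, so it was gripped about 10 mm higher than planned. It stayed level.

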